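Clear, load, clamp and start the sample shaker

TASK

Clear the used amber beakers off the shaker's platform into the grey wash-up tray; then lift every sample pot off its hook on the rack and stand it upright on the platform, between the rail and the fence. With all pots standing there, press the blue clamp lever down until it stays down by itself, and only then push the red trip slide fully through its stroke and let it spring back. Do not knock any pot over, and leave the wash bottle, measuring cylinder and marker where they are.

Things in the scene. Friction and masses are not known exactly. Their poses are not given: they have to be found in the camera images.
- shaker: laboratory shaker, a fixed white box 270 (x) x 300 (y) x 65 mm high; origin at the centre of its underside, local x away from the robot, y to the left. Deck top 65 mm above the bench. The far half of the deck is the loading platform; the near strip carries the clamp lever (left) and the trip slide (right)
- platform (a point): centre of the black loading platform on the shaker's deck top, axes as the shaker's. Bounded by a 22 mm high steel fence 52 mm away at +x, 12 mm high end lips at y = -140 and 140 mm, and an 18 mm high aluminium rail whose face is 52 mm away at -x while the clamp lever is up; pressing the lever moves it 30 mm towards the fence
- clamp_lever (a joint): clamp lever in rad, hinged at the shaker's local x = -95, y = 20 mm, 25 mm above the deck; its arm runs to +y. 0 = up (arm slopes up 0.70 rad), 0.70 = level, fully down. Sprung: it pushes back up (at most about 12 N at the pad) until about 0.56, beyond which a detent pulls it down and holds it. It drives the rail
- lever_pad (a point): centre of the top of the clamp lever's blue pad (36 x 36 mm, 105 mm from the hinge); moves with the lever, only its position matters
- trip_slide (a joint): sprung trip slide: 0 = at rest, 0.045 = pushed fully home along the shaker's +y, in metres. Spring 2 N at the start, about 10 N at the end; returns by itself
- paddle (a point): centre of the pushing face (facing the shaker's -y, towards its right-hand end) of the trip slide's upright red paddle, 30 mm above the deck; the paddle is 40 mm wide (x), 10 mm thick (y), 51 mm tall; it moves along the shaker's +y
- rack: fixed grey and steel rack with three hooks at local y = -80, 0, 80 mm pointing to its -x; origin at bench level under the middle hanging place. Hook wires are 8 mm thick, centre line 170 mm above the bench, from the cross bar (80 mm behind the origin, top at 173 mm) to upturned tips 28 mm in front of it (tops 188 mm above the bench)
- tray: grey open wash-up tray 230 (x) x 170 (y) x 45 mm high, 5 mm walls and floor, fixed; origin at the centre of its underside
- pot0: closed white sample pot, orange lid and handle, 162 mm tall, about 0.18 kg; origin at the centre of its underside, z up. Body 56, lid 60 mm across, up to z = 72; handle uprights at y = -24 and 24; cross bar z = 120 to 128; above it a grip tab 12 mm thick (x), 32 wide (y), z = 128 to 162. Hangs with the hook wire under the cross bar (40 mm free below the wire). May be absent
- pot1: closed white sample pot, green lid and handle, 162 mm tall, about 0.18 kg; origin at the centre of its underside, z up. Body 56, lid 60 mm across, up to z = 72; handle uprights at y = -24 and 24; cross bar z = 120 to 128; above it a grip tab 12 mm thick (x), 32 wide (y), z = 128 to 162. Hangs with the hook wire under the cross bar (40 mm free below the wire). May be absent
- pot2: closed white sample pot, blue lid and handle, 162 mm tall, about 0.18 kg; origin at the centre of its underside, z up. Body 56, lid 60 mm across, up to z = 72; handle uprights at y = -24 and 24; cross bar z = 120 to 128; above it a grip tab 12 mm thick (x), 32 wide (y), z = 128 to 162. Hangs with the hook wire under the cross bar (40 mm free below the wire). May be absent
- beaker0: used amber beaker, open top, 52 mm across at the rim, 62 mm high, 3 mm wall, 90 g; origin at the centre of its underside, z up. Stands on the loading platform at the start. May be absent
- beaker1: used amber beaker, open top, 52 mm across at the rim, 62 mm high, 3 mm wall, 90 g; origin at the centre of its underside, z up. Stands on the loading platform at the start. May be absent
- beaker2: used amber beaker, open top, 52 mm across at the rim, 62 mm high, 3 mm wall, 90 g; origin at the centre of its underside, z up. Stands on the loading platform at the start. May be absent
- wash_bottle: white wash bottle with blue cap, 68 mm across, 170 mm tall, origin under its centre; bystander
- cylinder: glass measuring cylinder, 60 mm blue foot, 148 mm tall, origin under its centre; bystander
- marker: blue and white marker pen lying on the bench, 125 mm long along its x, 17 mm thick, origin under its middle; bystander

How it is judged:
By the outcome, as a careful person would: the job done as asked, in the order asked, and still so for the second after the job is handed in, with the robot touching nothing.
Of pot0, pot1, pot2 only 2 to 3 are there at a start; the rules pass over those that are not, and their reading is None.
Of beaker0, beaker1, beaker2 only 2 to 3 are there at a start; the rules pass over those that are not, and their reading is None.
At some moment in a run one of beaker0, beaker1, beaker2 may be knocked a few centimetres aside while the robot is not near it.
It also fails if it takes over 210 s, if anything falls off the work surface, if the arm or the gripper's body presses on something with over 40 N, if the wrist force passes 120 N, or if a joint passes its speed limit or range.

ROBOT

A 6-joint arm with a two-finger parallel gripper is mounted at the origin on the work surface. World frame = base frame: x ahead of the robot, y to its left, z up, the work surface at z = 0. Lengths are in m, angles in rad, forces in N, time in s.
With the tool pointing down it reaches from about 0.3 to 1 m from the base axis. Payload 5.1 kg.
Tool frame: the origin (TCP) lies at the very end of the fingers, on their centre line; the grasp point (between the pads) lies 19 mm behind it; z points along the fingers, y is the direction in which the jaws open and shut (so a half turn about z gives the same grasp; the last joint's range is limited). The gripper opens to 95 mm and grips with 3 to 60 N. Pads are 20 mm wide; open, the fingers measure 119 mm over their backs; the gripper's body (75 mm by 180 mm) begins 59 mm behind the grasp point.
Start: joints at [1.079, 0.124, 1.65, -0, 1.367, -0.083], TCP at [0.258, 0.596, 0.215] pointing down, gripper open.
Joint ranges: [-2.61, 2.61], [-1.02, 2.33], [0.03, 2.71], [-1.35, 4.49], [0.32, 2.68], [-2.91, 2.91]. Speed limits (rad/s): [2.57, 2.57, 3.14, 3.14, 3.14, 3.14].

INTERFACE

Orientations are given as [roll, pitch, yaw] about the fixed x, y, z axes, in that order (R = Rz(yaw) Ry(pitch) Rx(roll)).
In Python, from cell import * gives the robot as it stands. The module is installed in compiled form; this text tells all that it offers.
- The arm moves only by the shell command python3 -m crank 'ROWS'. ROWS is JSON, a list of rows, each an object of numbers: "gripper": the opening in per cent of the stroke, from 0 (shut) to 100 (fully open); "dx", "dy", "dz": the shift along the tool's x, y, z in cm; "rx", "ry", "rz": the turn, a rotation vector about the tool's x, y, z in rad. A call has 1 to 5 rows; each row is the pose to reach, as a shift and turn from the pose commanded when the call began, along the tool's axes at that moment; what a row does not reach only later rows make up. A row lasts 1/10 s, in which the tool goes at most 50 mm and 8.59 degrees, less where a joint would pass 70% of its speed; a pose out of reach is approached as far as the arm can. A call with a gripper value outside its range is refused whole. The fingers move at their own pace and stop on an object; the grip force is fixed at half the most. Time passes only in rows, so rows that repeat a pose let the fingers close. It gives the time, the measured TCP pose, the force and the opening at its end, in the units of the state.
- read_state(): the state, without advancing time (a new reading comes with each control period).
- camera(name): name is "side" or "top"; returns a dict with "color" (420x560x3 uint8, red, green, blue), "depth" (420x560 float32, m along the optical axis (not along the pixel's ray), 0 where there is no reading), "fx", "fy", "cx", "cy" (pixels), "pose" (4x4, takes a point from camera to world coordinates). Camera axes: x right, y down, z forward; pixel columns grow to the right and rows downward; lengths in m; the calibration is good to about 2 mm. A picture is of the moment at which its call begins.
- job_done(): hands the job in, once; it reports no verdict.
The state is a dict: "t": time; "joint_positions": joint angles; "dq": joint speeds; "effort": joint torques, N m; "eef_pos": TCP position; "eef_rot": TCP orientation; "ft_force": force on the tool from outside, world axes, zero at the start; "wrist_torque": the same for the moment, N m; "gripper_width": finger opening in m.
Only numpy, scipy, OpenCV 4.12 (cv2) and the standard library are available. Lean on these libraries where they do the work, as an engineer would, in place of code of your own. Each camera call takes 0.05 s, during which the arm holds its last target.

## Working session

There is one attempt and no reset: what is moved stays moved. The work goes in short steps, Python scripts to look and compute and a shell command to move; the robot and the scene stay as the last step left them, time stands still between calls to the robot, and variables do not carry over. Pictures are saved under pics/ and viewed, and the job is handed in when it is done.

```bash
mkdir -p pics; ls
python3 - <<'E'
from cell import *
import cv2
s=read_state();print(s)
for n in("side","top"):
    c=camera(n);cv2.imwrite(f"pics/{n}0.png",c["color"][...,::-1]);print(n,c["fx"],c["fy"],c["cx"],c["cy"],c["pose"])
E
```

```text
pics
{'t': 0.0, 'joint_positions': array([ 1.07939484e+00,  1.24518245e-01,  1.65164602e+00,  9.63949747e-06,
        1.36751423e+00, -8.25593152e-02]), 'dq': array([ 5.04235760e-05,  9.11975571e-04,  1.62800697e-04,  9.59180890e-04,
        6.36199873e-04, -6.89503650e-04]), 'effort': array([-2.23519077e-03, -4.17589080e+01, -3.59939754e+01,  7.72596127e-02,
        4.89482016e-02, -1.43242291e-04]), 'eef_pos': array([0.258104  , 0.59586476, 0.21339509]), 'eef_rot': array([-3.13951470e+00, -1.81414711e-04,  2.73274833e+00]), 'ft_force': array([ 0.22280193,  0.66023877, -0.49785406]), 'wrist_torque': array([-0.01578356, -0.04744962,  0.01034513]), 'gripper_width': 0.09482788778615565}
side 431.3610223145335 431.3610223145335 287.15037087488565 207.46982686053218 [[ 0.96484807 -0.1861837   0.18548269  0.41245696]
 [-0.26279903 -0.68943548  0.67499288 -0.72892391]
 [ 0.00220568 -0.70001025 -0.71412939  0.89008179]
 [ 0.          0.          0.          1.        ]]
top 453.18859252334585 453.18859252334585 286.8731498977477 205.62148929911376 [[-3.49195226e-03 -9.93691958e-01  1.12089688e-01  5.05494066e-01]
 [-9.99764688e-01  1.06931398e-03 -2.16662379e-02  1.81996301e-02]
 [ 2.14097073e-02 -1.12138970e-01 -9.93461864e-01  1.21109637e+00]
 [ 0.00000000e+00  0.00000000e+00  0.00000000e+00  1.00000000e+00]]
```

View pics/side0.png

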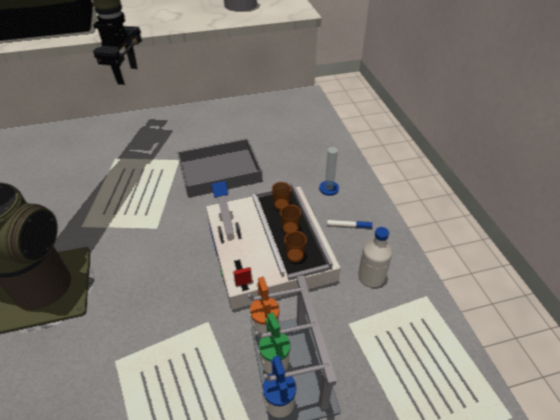

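View pics/top0.png

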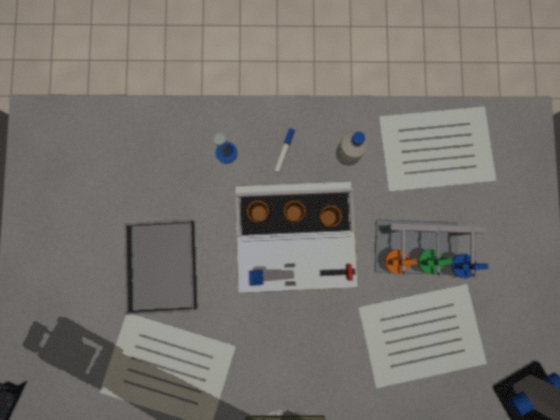

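Both pictures show 3 beakers (top: (258,211), (294,211), (330,216)), 3 hanging pots (top: (395,262), (430,262), (463,266)), the tray at left (161,266) and the shaker at centre (297,237). Next I measure them.

```bash
cat > h.py <<'E'
from cell import *
import cv2, numpy as np
from scipy.spatial.transform import Rotation as R
def cloud(c):
    d=c["depth"];v,u=np.mgrid[:d.shape[0],:d.shape[1]]
    P=np.stack([(u-c["cx"])/c["fx"]*d,(v-c["cy"])/c["fy"]*d,d],-1)
    T=c["pose"];W=P@T[:3,:3].T+T[:3,3];W[d<=0]=np.nan
    return W
def hsv(c): return cv2.cvtColor(c["color"],cv2.COLOR_RGB2HSV)
def proj(c,p):
    T=np.linalg.inv(c["pose"]);q=T[:3,:3]@np.array(p,float)+T[:3,3]
    return c["fx"]*q[0]/q[2]+c["cx"],c["fy"]*q[1]/q[2]+c["cy"]
def snap(c,name,box=None,k=1):
    im=c["color"][...,::-1]
    if box: im=im[box[1]:box[3],box[0]:box[2]]
    cv2.imwrite("pics/"+name,cv2.resize(im,None,fx=k,fy=k,interpolation=cv2.INTER_CUBIC))
def rel(p,yaw=None,rpy=None):
    """shift in tool axes cm to world p (TCP), plus rotvec to rpy"""
    s=read_state();Rt=R.from_euler("xyz",s["eef_rot"])
    d=Rt.inv().apply(np.array(p)-s["eef_pos"])*100
    out=[np.round(d,2)]
    if rpy is not None: out.append(np.round((Rt.inv()*R.from_euler("xyz",rpy)).as_rotvec(),3))
    return out
E
cat > m.py <<'E'
from h import *
import pickle
for n in("top","side"):
    c=camera(n);W=cloud(c);H=hsv(c)
    h,s,v=[H[...,i].astype(int) for i in range(3)]
    x,y,z=W[...,0],W[...,1],W[...,2]
    print(n)
    def cl(name,m):
        m=m&np.isfinite(z)&(z>0.003)&(x<1)&(x>.15)&(abs(y)<.7)
        N,L,S,C=cv2.connectedComponentsWithStats(m.astype(np.uint8))
        for i in range(1,N):
            if S[i,4]<12: continue
            q=W[L==i];print(name,S[i].tolist(),"mean",np.round(np.mean(q,0),4),"min",np.round(np.percentile(q,3,axis=0),3),"max",np.round(np.percentile(q,97,axis=0),3))
    cl("orange",(h<16)&(h>5)&(s>150)&(v>60))
    cl("red",((h<5)|(h>174))&(s>150)&(v>60))
    cl("green",(h>50)&(h<85)&(s>130)&(v>50))
    cl("blue",(h>100)&(h<130)&(s>130)&(v>50))
    m=(abs(z-.065)<.006)&(x<1)&(x>.2)&(abs(y)<.35)
    q=W[m&(v>120)][:,:2].astype(np.float32);print("deck",len(q),cv2.minAreaRect(q))
    m=(abs(z-.045)<.005)&(x<1)&(x>.2)&(y>.15)&(y<.6)
    q=W[m][:,:2].astype(np.float32);print("tray",len(q),cv2.minAreaRect(q),q.min(0),q.max(0))
    m=(abs(z-.172)<.006)&(s<60)&(y<-.1)&(x<.9)&(x>.2)
    q=W[m];print("rackbar",len(q),cv2.minAreaRect(q[:,:2].astype(np.float32)) if len(q) else 0)
    snap(c,n+"1.png",(220,165,500,300) if n=="top" else (160,130,420,420),2.7 if n=="top" else 2)
E
python3 m.py
```

```text
top
orange [247, 200, 22, 22, 289] mean [0.6171 0.0652 0.0883] min [0.593 0.042 0.066] max [0.639 0.088 0.13 ]
orange [284, 200, 22, 22, 289] mean [ 0.6172 -0.0233  0.0877] min [ 0.594 -0.047  0.066] max [ 0.639 -0.001  0.129]
orange [320, 205, 22, 22, 277] mean [ 0.6049 -0.1121  0.0885] min [ 0.581 -0.133  0.065] max [ 0.626 -0.087  0.13 ]
orange [385, 250, 32, 24, 431] mean [ 0.4937 -0.2625  0.1514] min [ 0.469 -0.295  0.122] max [ 0.518 -0.242  0.218]
red [347, 265, 6, 15, 64] mean [ 0.4691 -0.1557  0.1114] min [ 0.454 -0.17   0.067] max [ 0.483 -0.151  0.12 ]
green [419, 250, 34, 23, 392] mean [ 0.4943 -0.3416  0.153 ] min [ 0.47  -0.362  0.122] max [ 0.518 -0.323  0.218]
blue [286, 129, 8, 15, 62] mean [ 0.8301 -0.0151  0.017 ] min [ 0.812 -0.025  0.012] max [ 0.847 -0.006  0.021]
blue [353, 132, 11, 13, 105] mean [ 0.7833 -0.1729  0.1704] min [ 0.771 -0.185  0.167] max [ 0.796 -0.161  0.174]
blue [216, 143, 21, 20, 209] mean [0.7801 0.1532 0.0135] min [0.76  0.132 0.005] max [0.808 0.18  0.076]
blue [452, 255, 19, 23, 345] mean [ 0.483  -0.4197  0.1354] min [ 0.458 -0.442  0.12
[... 1581 characters left out ...]
6 -0.0183  0.014 ] min [ 0.809 -0.027  0.007] max [ 0.844 -0.01   0.018]
blue [376, 227, 12, 13, 129] mean [ 0.7805 -0.1782  0.168 ] min [ 0.769 -0.189  0.16 ] max [ 0.793 -0.163  0.172]
blue [263, 356, 33, 50, 928] mean [ 0.4789 -0.4378  0.1514] min [ 0.456 -0.457  0.123] max [ 0.505 -0.415  0.216]
deck 4603 ((0.612369179725647, -0.029065534472465515), (0.3827607035636902, 0.3480246067047119), 1.7050188779830933)
tray 433 ((0.5757412910461426, 0.30127716064453125), (0.2189442664384842, 0.4491227865219116), 78.80199432373047) [0.36382732 0.15027927] [0.774768   0.41043794]
rackbar 1490 ((0.5931553840637207, -0.2748844027519226), (0.40814632177352905, 0.20187947154045105), 51.293155670166016)
```

View pics/top1.png

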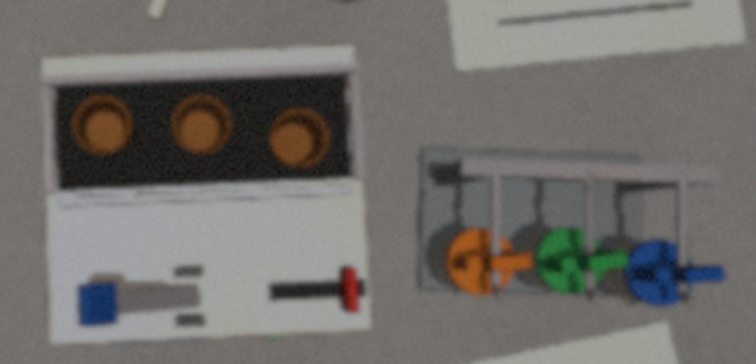

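View pics/side1.png

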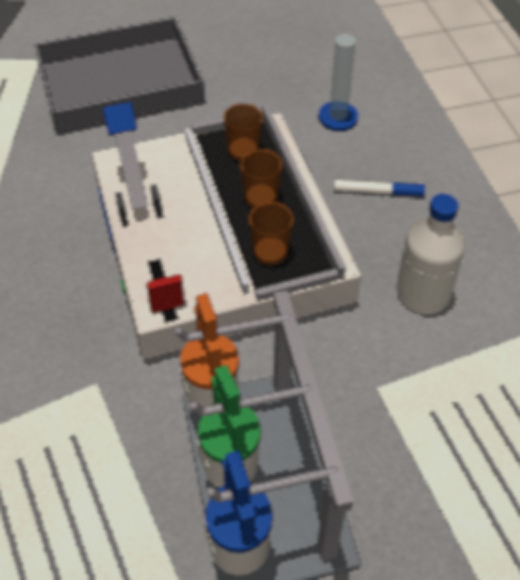

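Run:
```python
from h import *
for n in ("top","side"):
    c=camera(n);W=cloud(c);H=hsv(c);x,y,z=W[...,0],W[...,1],W[...,2];s=H[...,1];v=H[...,2];h=H[...,0]
    # tray rim
    m=(abs(z-.045)<.004)&(x<.63)&(x>.25)&(y>.18)&(y<.5)
    q=W[m][:,:2].astype(np.float32);print(n,"tray",len(q),cv2.minAreaRect(q))
    # tab tops
    for nm,lo,hi,y0,y1 in(("o",4,16,-.32,-.22),("g",50,85,-.4,-.3),("b",100,130,-.47,-.39)):
        m=(z>.205)&(z<.225)&(y<y1+.02)&(y>y0-.03)&(x<.56)&(x>.42)&(h>lo)&(h<hi)&(s>120)
        q=W[m];print(n,nm,len(q),q.mean(0).round(4),cv2.minAreaRect(q[:,:2].astype(np.float32)),np.percentile(q[:,2],[5,95]).round(3))
        m=(z>.118)&(z<.145)&(y<y1+.02)&(y>y0-.03)&(x<.56)&(x>.42)&(h>lo)&(h<hi)&(s>120)
        q=W[m];print("  lid",len(q),cv2.minEnclosingCircle(q[:,:2].astype(np.float32)),np.percentile(q[:,2],[5,50,95]).round(3))
    # hook tips/bar
    m=(z>.160)&(z<.2)&(y<-.2)&(y>-.5)&(x<.7)&(x>.4)&(s<70)
    q=W[m];print("rack",len(q),q.min(0).round(3),q.max(0).round(3))
    b=q[q[:,0]>.55];print("bar",len(b),cv2.fitLine(b[:,:2].astype(np.float32),2,0,.01,.01).ravel() , cv2.minAreaRect(b[:,:2].astype(np.float32)),np.percentile(b[:,2],[5,50,95]))
    for a,bb in((-.32,-.22),(-.4,-.32),(-.48,-.40)):
        t=q[(q[:,1]>a)&(q[:,1]<bb)&(q[:,0]<.55)]
        if len(t):print(" hook",len(t),t.mean(0).round(4),np.percentile(t,[3,97],axis=0).round(3).tolist())
    # beakers rims
    for yy,xx in((.065,.617),(-.0235,.617),(-.112,.605)):
        m=(z>.115)&(z<.135)&(h<20)&(s>120)&(abs(x-xx)<.05)&(abs(y-yy)<.04)
        q=W[m];print("beaker",len(q),cv2.minEnclosingCircle(q[:,:2].astype(np.float32)),np.percentile(q[:,2],95))
    m=(z>.155)&(z<.18)&(h>100)&(h<130)&(s>120)&(abs(x-.46)<.04)&(y>0)
    q=W[m];print("pad",q.mean(0),len(q))
```

```text
top tray 621 ((0.48249346017837524, 0.32007986307144165), (0.2302616387605667, 0.17110775411128998), 2.9826416969299316)
top o 85 [ 0.4936 -0.2684  0.2154] ((0.4941561818122864, -0.2687128484249115), (0.010924892500042915, 0.031216097995638847), 0.015210709534585476) [0.209 0.22 ]
  lid 296 ((0.4935646653175354, -0.2686171531677246), 0.02957487478852272) [0.123 0.126 0.13 ]
top g 85 [ 0.4945 -0.3484  0.2151] ((0.49449780583381653, -0.34864941239356995), (0.011847847141325474, 0.03218715637922287), 6.76224422454834) [0.21  0.218]
  lid 264 ((0.49411413073539734, -0.3616575300693512), 0.04181501269340515) [0.123 0.126 0.13 ]
top b 75 [ 0.4835 -0.4261  0.2155] ((0.48279133439064026, -0.42816272377967834), (0.010926173999905586, 0.031765300780534744), 0.5835664868354797) [0.211 0.219]
  lid 297 ((0.48238587379455566, -0.42615747451782227), 0.029273979365825653) [0.123 0.127 0.13 ]
rack 1055 [ 0.457 -0.462  0.16 ] [ 0.581 -0.241  0.199]
bar 678 [ 0.03005727  0.9995482   0.56931734 -0.3487419 ] ((0.5649875402450562, -0.351476788520813), (0.22079095244407654, 0.028262019157409668), 89.24797
[... 1670 characters left out ...]
72566604614), (0.22072066366672516, 0.029018310829997063), 88.03336334228516) [0.16392494 0.17231667 0.17480478]
 hook 158 [ 0.5069 -0.2722  0.1744] [[0.464, -0.276, 0.168], [0.547, -0.267, 0.187]]
 hook 190 [ 0.5048 -0.3519  0.174 ] [[0.461, -0.356, 0.169], [0.547, -0.348, 0.188]]
 hook 229 [ 0.5061 -0.4317  0.1742] [[0.457, -0.435, 0.169], [0.548, -0.427, 0.187]]
beaker 134 ((0.6148778200149536, 0.0638374388217926), 0.026260938495397568) 0.12751265319634028
beaker 166 ((0.6151971220970154, -0.02493773214519024), 0.027523905038833618) 0.12795477013823114
beaker 189 ((0.6022267937660217, -0.11135268956422806), 0.02636898122727871) 0.1279005501078185
pad [0.4573883  0.06565388 0.16444698] 176
```

Run:
```python
from h import *
a=np.deg2rad(2.3);Rm=np.array([[np.cos(a),-np.sin(a)],[np.sin(a),np.cos(a)]])
for n,o in (("top",(.5586,-.0275)),("side",(.5566,-.0295))):
    c=camera(n);W=cloud(c);v=hsv(c)[...,2]
    L=(W[...,:2]-o)@Rm; z=W[...,2]
    for x in np.arange(-.14,.15,.01):pass
    m=(abs(z-.065)<.005)&(v<60)&(abs(L[...,1])<.14)&(L[...,0]>-.03)&(L[...,0]<.13)
    q=L[m];print(n,np.percentile(q,[.5,99.5],axis=0).round(4).tolist())
    for y0 in (-.06,.03,.11):
        k=(abs(L[...,1]-y0)<.012)&(L[...,0]>-.06)&(L[...,0]<.15)
        b=np.round(L[k][:,0],3);zz=z[k]
        o2=[]
        for x in np.arange(-.03,.14,.005):
            s=(b>=x-.0025)&(b<x+.0025)
            o2.append((round(x*1000),int(np.nanmedian(zz[s])*1000)) if s.any() else None)
        print(y0,o2)
for p,rpy in (((.6157,.065,.2),(np.pi,0,np.pi+.04)),):print(rel(p,rpy=rpy))
```

```text
top [[0.0098, -0.136], [0.104, 0.1343]]
-0.06 [(-30, 65), (-25, 66), (-20, 64), (-15, 65), (-10, 64), (-5, 84), (0, 75), (5, 66), (10, 67), (15, 66), (20, 66), (25, 68), (30, 66), (35, 68), (40, 67), (45, 67), (50, 67), (55, 67), (60, 68), (65, 67), (70, 67), (75, 65), (80, 67), (85, 65), (90, 66), (95, 66), (100, 66), (105, 76), (110, 87), (115, 67), (120, 65), (125, 65), (130, 65), (135, 64)]
0.03 [(-30, 65), (-25, 64), (-20, 65), (-15, 66), (-10, 67), (-5, 85), (0, 83), (5, 64), (10, 67), (15, 66), (20, 66), (25, 66), (30, 65), (35, 65), (40, 66), (45, 66), (50, 66), (55, 68), (60, 67), (65, 69), (70, 67), (75, 66), (80, 66), (85, 65), (90, 66), (95, 66), (100, 67), (105, 80), (110, 88), (115, 65), (120, 66), (125, 65), (130, 64), (135, 64)]
0.11 [(-30, 64), (-25, 64), (-20, 64), (-15, 65), (-10, 65), (-5, 85), (0, 69), (5, 65), (10, 66), (15, 66), (20, 65), (25, 66), (30, 66), (35, 66), (40, 66), (45, 67), (50, 72), (55, 72), (60, 72), (65, 72), (70, 73), (75, 89), (80, 112), (85, 66), (90, 67), (95, 65), (100, 66), (105, 72), (110, 87), (115, 85), (120, 64), (125, 64), (130, 65)
[... 511 characters left out ...]
 (10, 66), (15, 65), (20, 66), (25, 65), (30, 65), (35, 65), (40, 66), (45, 112), (50, 113), (55, 107), (60, 105), (65, 104), (70, 105), (75, 111), None, None, (90, 66), (95, 66), (100, 65), (105, 73), (110, 86), (115, 86), (120, 65), (125, 64), (130, 64), (135, 63)]
0.11 [(-30, 64), (-25, 66), (-20, 64), (-15, 64), (-10, 64), (-5, 83), (0, 84), (5, 65), (10, 66), (15, 66), (20, 65), (25, 66), (30, 66), (35, 65), (40, 66), (45, 115), (50, 117), (55, 111), (60, 108), (65, 107), (70, 107), (75, 108), (80, 114), (85, 120), (90, 64), (95, 64), (100, 66), (105, 73), (110, 86), (115, 86), (120, 64), (125, 65), (130, 64), (135, 64)]
[array([-53.91, -34.55,   1.46]), array([-0.   , -0.   , -0.449])]
```

```bash
python3 -m crank '[{"gripper":75,"dx":-20,"dy":-13,"rz":-0.449},{"gripper":75,"dx":-20,"dy":-13,"rz":-0.449},{"gripper":75,"dx":-20,"dy":-13,"rz":-0.449},{"gripper":75,"dx":-20,"dy":-13,"rz":-0.449},{"gripper":75,"dx":-20,"dy":-13,"rz":-0.449}]'
python3 - <<'E'
from h import *
print(rel((.6157,.065,.2),rpy=(np.pi,0,np.pi+.04)))
E
```

```text
[array([-53.91, -34.55,   1.46]), array([-0.   , -0.   , -0.449])]$[0]: bad value
```

```bash
python3 -m crank '[{"gripper":75,"dx":-5,"dy":0,"dz":0,"rx":0,"ry":0,"rz":-0.1}]'
```

```text
t: 0.5
eef_pos: [0.3008, 0.5783, 0.2147]
eef_rot: [3.141, -0.002, 2.842]
ft_force: [1.7, 0.5, -0.4]
gripper_width: 0.0914
```

```bash
python3 -m crank '[{"gripper":75,"dx":-10,"dy":-5,"dz":0,"rx":0,"ry":0,"rz":0},{"gripper":75,"dx":-10,"dy":-5,"dz":0,"rx":0,"ry":0,"rz":0},{"gripper":75,"dx":-10,"dy":-5,"dz":0,"rx":0,"ry":0,"rz":0}]'
```

```text
t: 0.8
eef_pos: [0.3873, 0.4956, 0.2147]
eef_rot: [-3.141, 0.001, 2.829]
ft_force: [-0.6, 0.6, -0.3]
gripper_width: 0.0725
```

```bash
cat > g.py <<'E'
import sys
from h import *
p=[float(a) for a in sys.argv[1:4]];yaw=float(sys.argv[4])
print(*rel(p,rpy=(np.pi,0,yaw)))
E
python3 g.py .6157 .065 .2 3.18
```

```text
[-34.98 -33.94   1.53] [-0.001  0.001 -0.351]
```

```bash
python3 -m crank '[{"gripper":75,"dx":-17.5,"dy":-17,"dz":0,"rx":0,"ry":0,"rz":-0.351},{"gripper":75,"dx":-17.5,"dy":-17,"dz":0,"rx":0,"ry":0,"rz":-0.351},{"gripper":75,"dx":-17.5,"dy":-17,"dz":0,"rx":0,"ry":0,"rz":-0.351},{"gripper":75,"dx":-17.5,"dy":-17,"dz":0,"rx":0,"ry":0,"rz":-0.351},{"gripper":75,"dx":-17.5,"dy":-17,"dz":0,"rx":0,"ry":0,"rz":-0.351}]'; python3 g.py .6157 .065 .2 3.18
```

```text
t: 1.3
eef_pos: [0.4999, 0.2821, 0.2149]
eef_rot: [3.141, 0.001, -3.099]
ft_force: [0.9, -0.3, 1.0]
gripper_width: 0.0713
[-10.64 -22.18   1.49] [0.001 0.001 0.004]
```

```bash
python3 -m crank '[{"gripper":75,"dx":-10.6,"dy":-22.2,"dz":1.5,"rx":0,"ry":0,"rz":0},{"gripper":75,"dx":-10.6,"dy":-22.2,"dz":1.5,"rx":0,"ry":0,"rz":0},{"gripper":75,"dx":-10.6,"dy":-22.2,"dz":1.5,"rx":0,"ry":0,"rz":0},{"gripper":75,"dx":-10.6,"dy":-22.2,"dz":1.5,"rx":0,"ry":0,"rz":0},{"gripper":75,"dx":-10.6,"dy":-22.2,"dz":1.5,"rx":0,"ry":0,"rz":0}]'; python3 -m crank '[{"gripper":75,"dx":0,"dy":0,"dz":0,"rx":0,"ry":0,"rz":0},{"gripper":75,"dx":0,"dy":0,"dz":0,"rx":0,"ry":0,"rz":0}]';python3 g.py .6157 .065 .09 3.18
python3 - <<'E'
from h import *
c=camera("side");snap(c,"a1.png",(160,130,420,330),2)
E
```

```text
t: 1.8
eef_pos: [0.6155, 0.0645, 0.1998]
eef_rot: [3.141, 0.001, -3.099]
ft_force: [0.3, -0.1, -0.1]
gripper_width: 0.0715
t: 2.0
eef_pos: [0.6148, 0.0657, 0.1994]
eef_rot: [3.141, -0.001, -3.101]
ft_force: [0.2, 0.4, -0.3]
gripper_width: 0.0712
[-0.09 -0.08 10.94] [ 0.001 -0.001  0.002]
```

View pics/a1.png

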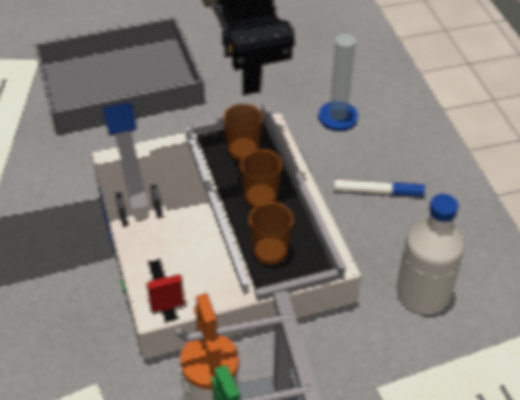

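The gripper is over beaker0 (rim at about (243,113)), and the other two beakers have not moved. Descending.

```bash
python3 -m crank '[{"gripper":75,"dx":0,"dy":0,"dz":4,"rx":0,"ry":0,"rz":0},{"gripper":75,"dx":0,"dy":0,"dz":7,"rx":0,"ry":0,"rz":0},{"gripper":75,"dx":0,"dy":0,"dz":9.5,"rx":0,"ry":0,"rz":0},{"gripper":75,"dx":0,"dy":0,"dz":10.9,"rx":0,"ry":0,"rz":0},{"gripper":75,"dx":0,"dy":0,"dz":10.9,"rx":0,"ry":0,"rz":0}]';  python3 -m crank '[{"gripper":30,"dx":0,"dy":0,"dz":0,"rx":0,"ry":0,"rz":0},{"gripper":30,"dx":0,"dy":0,"dz":0,"rx":0,"ry":0,"rz":0},{"gripper":30,"dx":0,"dy":0,"dz":0,"rx":0,"ry":0,"rz":0},{"gripper":30,"dx":0,"dy":0,"dz":0,"rx":0,"ry":0,"rz":0}]'
```

```text
t: 2.55
eef_pos: [0.6127, 0.0674, 0.0884]
eef_rot: [3.141, -0.004, -3.097]
ft_force: [-0.2, -0.6, 0.3]
gripper_width: 0.0712
t: 2.95
eef_pos: [0.6158, 0.0661, 0.0925]
eef_rot: [3.141, 0.003, -3.099]
ft_force: [-0.2, 0.1, 3.5]
gripper_width: 0.0498
```

```bash
python3 -m crank '[{"gripper":30,"dx":0,"dy":0,"dz":-4,"rx":0,"ry":0,"rz":0},{"gripper":30,"dx":0,"dy":0,"dz":-8,"rx":0,"ry":0,"rz":0},{"gripper":30,"dx":0,"dy":0,"dz":-9,"rx":0,"ry":0,"rz":0},{"gripper":30,"dx":0,"dy":0,"dz":-9,"rx":0,"ry":0,"rz":0}]'; python3 g.py .552 .323 .18 3.19
```

```text
t: 3.35
eef_pos: [0.6162, 0.066, 0.1836]
eef_rot: [-3.141, 0.005, -3.1]
ft_force: [-0.2, 0.7, -1.4]
gripper_width: 0.0501
[ 5.34 25.95  0.33] [-0.     0.005 -0.006]
```

```bash
python3 -m crank '[{"gripper":30,"dx":1,"dy":4,"dz":0,"rx":0,"ry":0,"rz":0},{"gripper":30,"dx":2,"dy":9,"dz":0,"rx":0,"ry":0,"rz":0},{"gripper":30,"dx":3,"dy":14,"dz":0,"rx":0,"ry":0,"rz":0},{"gripper":30,"dx":4,"dy":19,"dz":0,"rx":0,"ry":0,"rz":0},{"gripper":30,"dx":5,"dy":23,"dz":0,"rx":0,"ry":0,"rz":0}]';python3 -m crank '[{"gripper":30,"dx":0.3,"dy":3,"dz":0,"rx":0,"ry":0,"rz":0},{"gripper":30,"dx":0.3,"dy":3,"dz":4,"rx":0,"ry":0,"rz":0},{"gripper":30,"dx":0.3,"dy":3,"dz":8,"rx":0,"ry":0,"rz":0},{"gripper":30,"dx":0.3,"dy":3,"dz":11,"rx":0,"ry":0,"rz":0},{"gripper":30,"dx":0.3,"dy":3,"dz":11,"rx":0,"ry":0,"rz":0}]'; python3 g.py .552 .323 .0355 3.19
```

```text
t: 3.85
eef_pos: [0.5529, 0.2952, 0.1776]
eef_rot: [-3.14, -0.004, -3.099]
ft_force: [1.3, 0.1, -0.9]
gripper_width: 0.0501
t: 4.35
eef_pos: [0.545, 0.3209, 0.0618]
eef_rot: [-3.136, -0.014, -3.099]
ft_force: [-0.3, -0.2, -2.4]
gripper_width: 0.0499
[-0.74  0.19  2.62] [-0.006 -0.014 -0.006]
```

```bash
python3 -m crank '[{"gripper":30,"dx":0,"dy":0,"dz":1,"rx":0,"ry":0,"rz":0},{"gripper":30,"dx":0,"dy":0,"dz":2,"rx":0,"ry":0,"rz":0},{"gripper":30,"dx":0,"dy":0,"dz":3.2,"rx":0,"ry":0,"rz":0},{"gripper":30,"dx":0,"dy":0,"dz":3.2,"rx":0,"ry":0,"rz":0}]'
```

```text
t: 4.75
eef_pos: [0.55, 0.3231, 0.0373]
eef_rot: [-3.141, -0.002, -3.1]
ft_force: [-1.3, 0.1, -1.0]
gripper_width: 0.0494
```

```bash
python3 -m crank '[{"gripper":30,"dx":0,"dy":0,"dz":0.3,"rx":0,"ry":0,"rz":0},{"gripper":75,"dx":0,"dy":0,"dz":0.3,"rx":0,"ry":0,"rz":0},{"gripper":75,"dx":0,"dy":0,"dz":0.3,"rx":0,"ry":0,"rz":0},{"gripper":75,"dx":0,"dy":0,"dz":0.3,"rx":0,"ry":0,"rz":0}]'; python3 -m crank '[{"gripper":75,"dx":0,"dy":0,"dz":-3,"rx":0,"ry":0,"rz":0},{"gripper":75,"dx":0,"dy":0,"dz":-8,"rx":0,"ry":0,"rz":0},{"gripper":75,"dx":0,"dy":0,"dz":-13,"rx":0,"ry":0,"rz":0},{"gripper":75,"dx":0,"dy":0,"dz":-16.5,"rx":0,"ry":0,"rz":0},{"gripper":75,"dx":0,"dy":0,"dz":-16.5,"rx":0,"ry":0,"rz":0}]'
python3 - <<'E'
from h import *
for n in ("side","top"):
    c=camera(n);snap(c,n+"2.png",(150,100,420,330) if n=="side" else (100,100,400,320),2);W=cloud(c);H=hsv(c);x,y,z=W[...,0],W[...,1],W[...,2]
    m=((H[...,0]<20)&(H[...,1]>120)&(z>.115)&(z<.135)&(x>.52)&(y>-.2)&(y<.13)).astype(np.uint8)
    N,L=cv2.connectedComponents(m)
    for i in range(1,N):
        q=W[L==i]
        if len(q)>25:print(n,len(q),cv2.minEnclosingCircle(q[:,:2].astype(np.float32)))
E
python3 g.py .6155 -.0235 .2 3.18
```

```text
t: 5.15
eef_pos: [0.5513, 0.3238, 0.0365]
eef_rot: [3.141, 0.001, -3.099]
ft_force: [-0.4, -0.3, -0.1]
gripper_width: 0.0682
t: 5.65
eef_pos: [0.5543, 0.3254, 0.2097]
eef_rot: [3.136, 0.013, -3.099]
ft_force: [-0.5, 0.1, -0.2]
gripper_width: 0.0713
side 163 ((0.6142697334289551, -0.02388395369052887), 0.026806285604834557)
side 190 ((0.6021666526794434, -0.11042650789022446), 0.02636812999844551)
top 106 ((0.6162211894989014, -0.02167942188680172), 0.02584732696413994)
top 104 ((0.6038636565208435, -0.10960833728313446), 0.025666913017630577)
[ -4.94 -34.98   0.21] [0.001 0.003 0.004]
```

View pics/side2.png

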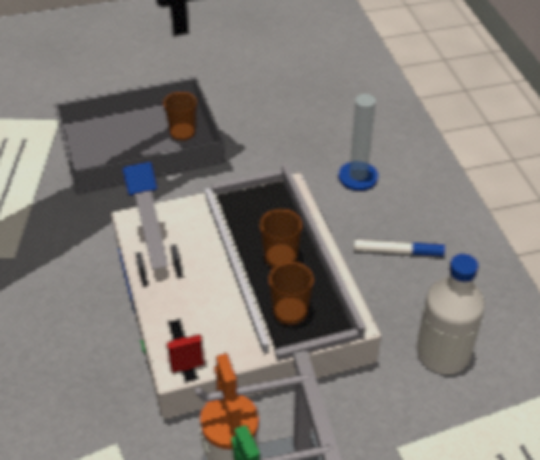

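Beaker0 stands in the tray at (181,115). The other two, at (281,235) and (291,290), have not moved. Next is beaker1 at about (.615, -.023).

```bash
python3 -m crank '[{"gripper":75,"dx":-0.7,"dy":-5,"dz":0,"rx":0,"ry":0,"rz":0},{"gripper":75,"dx":-1.4,"dy":-10,"dz":0,"rx":0,"ry":0,"rz":0},{"gripper":75,"dx":-2.1,"dy":-15,"dz":0,"rx":0,"ry":0,"rz":0},{"gripper":75,"dx":-2.8,"dy":-20,"dz":0,"rx":0,"ry":0,"rz":0},{"gripper":75,"dx":-3.5,"dy":-25,"dz":0,"rx":0,"ry":0,"rz":0}]'; python3 g.py .6155 -.0235 .2 3.18
```

```text
t: 6.25
eef_pos: [0.5945, 0.0758, 0.1979]
eef_rot: [3.142, -0.004, -3.099]
ft_force: [0.7, 0.1, 0.6]
gripper_width: 0.0712
[ -1.67 -10.01  -0.22] [ 0.    -0.004  0.004]
```

```bash
python3 -m crank '[{"gripper":75,"dx":-0.8,"dy":-4,"dz":0,"rx":0,"ry":0,"rz":0},{"gripper":75,"dx":-1.7,"dy":-8.5,"dz":0,"rx":0,"ry":0,"rz":0},{"gripper":75,"dx":-1.7,"dy":-10,"dz":0,"rx":0,"ry":0,"rz":0},{"gripper":75,"dx":-1.7,"dy":-10,"dz":0,"rx":0,"ry":0,"rz":0},{"gripper":75,"dx":-1.7,"dy":-10,"dz":0,"rx":0,"ry":0,"rz":0}]'; python3 g.py .6155 -.0235 .09 3.18
```

```text
t: 6.75
eef_pos: [0.6162, -0.0207, 0.1991]
eef_rot: [3.14, -0.003, -3.1]
ft_force: [-0.5, 0.8, -0.4]
gripper_width: 0.0714
[ 0.05 -0.29 10.91] [ 0.001 -0.003  0.004]
```

```bash
python3 -m crank '[{"gripper":75,"dx":0,"dy":-0.2,"dz":4,"rx":0,"ry":0,"rz":0},{"gripper":75,"dx":0,"dy":-0.2,"dz":7,"rx":0,"ry":0,"rz":0},{"gripper":75,"dx":0,"dy":-0.2,"dz":9.5,"rx":0,"ry":0,"rz":0},{"gripper":75,"dx":0,"dy":-0.2,"dz":10.8,"rx":0,"ry":0,"rz":0},{"gripper":75,"dx":0,"dy":-0.2,"dz":10.8,"rx":0,"ry":0,"rz":0}]';  python3 -m crank '[{"gripper":30,"dx":0,"dy":0,"dz":0,"rx":0,"ry":0,"rz":0},{"gripper":30,"dx":0,"dy":0,"dz":0,"rx":0,"ry":0,"rz":0},{"gripper":30,"dx":0,"dy":0,"dz":0,"rx":0,"ry":0,"rz":0},{"gripper":30,"dx":0,"dy":0,"dz":0,"rx":0,"ry":0,"rz":0}]';python3 -m crank '[{"gripper":30,"dx":0,"dy":0,"dz":-4,"rx":0,"ry":0,"rz":0},{"gripper":30,"dx":0,"dy":0,"dz":-8,"rx":0,"ry":0,"rz":0},{"gripper":30,"dx":0,"dy":0,"dz":-9,"rx":0,"ry":0,"rz":0},{"gripper":30,"dx":0,"dy":0,"dz":-9,"rx":0,"ry":0,"rz":0}]'; python3 g.py .482 .319 .18 3.19
```

```text
t: 7.25
eef_pos: [0.6152, -0.0218, 0.09]
eef_rot: [3.141, -0.005, -3.097]
ft_force: [0.6, -0.1, -0.2]
gripper_width: 0.071
t: 7.65
eef_pos: [0.6183, -0.0234, 0.0945]
eef_rot: [3.141, 0.003, -3.1]
ft_force: [-0.1, 1.7, 3.0]
gripper_width: 0.0503
t: 8.05
eef_pos: [0.6186, -0.0238, 0.1856]
eef_rot: [-3.141, 0.005, -3.1]
ft_force: [0.4, 0.4, -1.3]
gripper_width: 0.0507
[12.21 34.83  0.46] [-0.001  0.005 -0.006]
```

```bash
python3 -m crank '[{"gripper":30,"dx":1.5,"dy":4.5,"dz":0,"rx":0,"ry":0,"rz":0},{"gripper":30,"dx":3,"dy":9,"dz":0,"rx":0,"ry":0,"rz":0},{"gripper":30,"dx":4.5,"dy":13.5,"dz":0,"rx":0,"ry":0,"rz":0},{"gripper":30,"dx":6,"dy":18,"dz":0,"rx":0,"ry":0,"rz":0},{"gripper":30,"dx":7.5,"dy":22.5,"dz":0,"rx":0,"ry":0,"rz":0}]';python3 -m crank '[{"gripper":30,"dx":1.5,"dy":4.5,"dz":0,"rx":0,"ry":0,"rz":0},{"gripper":30,"dx":3,"dy":8.5,"dz":0,"rx":0,"ry":0,"rz":0},{"gripper":30,"dx":4.7,"dy":12.3,"dz":0,"rx":0,"ry":0,"rz":0},{"gripper":30,"dx":4.7,"dy":12.3,"dz":3,"rx":0,"ry":0,"rz":0},{"gripper":30,"dx":4.7,"dy":12.3,"dz":6,"rx":0,"ry":0,"rz":0}]'; python3 g.py .482 .319 .0365 3.19
```

```text
t: 8.55
eef_pos: [0.5304, 0.1992, 0.1798]
eef_rot: [-3.141, -0.004, -3.1]
ft_force: [0.2, 0.7, -0.4]
gripper_width: 0.0501
t: 9.05
eef_pos: [0.4792, 0.3201, 0.1205]
eef_rot: [-3.141, -0.001, -3.097]
ft_force: [-0.0, -0.1, -1.0]
gripper_width: 0.0501
[-0.28 -0.11  8.4 ] [-0.001 -0.001 -0.003]
```

```bash
python3 -m crank '[{"gripper":30,"dx":0,"dy":0,"dz":4,"rx":0,"ry":0,"rz":0},{"gripper":30,"dx":0,"dy":0,"dz":7,"rx":0,"ry":0,"rz":0},{"gripper":30,"dx":0,"dy":0,"dz":8.4,"rx":0,"ry":0,"rz":0},{"gripper":30,"dx":0,"dy":0,"dz":8.4,"rx":0,"ry":0,"rz":0},{"gripper":30,"dx":0,"dy":0,"dz":8.4,"rx":0,"ry":0,"rz":0}]'; python3 -m crank '[{"gripper":75,"dx":0,"dy":0,"dz":0,"rx":0,"ry":0,"rz":0},{"gripper":75,"dx":0,"dy":0,"dz":0,"rx":0,"ry":0,"rz":0},{"gripper":75,"dx":0,"dy":0,"dz":0,"rx":0,"ry":0,"rz":0}]'; python3 -m crank '[{"gripper":75,"dx":0,"dy":0,"dz":-3,"rx":0,"ry":0,"rz":0},{"gripper":75,"dx":0,"dy":0,"dz":-8,"rx":0,"ry":0,"rz":0},{"gripper":75,"dx":0,"dy":0,"dz":-13,"rx":0,"ry":0,"rz":0},{"gripper":75,"dx":0,"dy":0,"dz":-16.5,"rx":0,"ry":0,"rz":0},{"gripper":75,"dx":0,"dy":0,"dz":-16.5,"rx":0,"ry":0,"rz":0}]'
cat > b.py <<'E'
from h import *
import sys
for n in ("side","top"):
    c=camera(n);snap(c,n+sys.argv[1]+".png",(150,100,420,330) if n=="side" else (100,100,500,320),2);W=cloud(c);H=hsv(c);x,y,z=W[...,0],W[...,1],W[...,2]
    m=((H[...,0]<20)&(H[...,1]>120)&(z>.115)&(z<.135)&(x>.52)&(y>-.2)&(y<.13)).astype(np.uint8)
    N,L=cv2.connectedComponents(m)
    for i in range(1,N):
        q=W[L==i]
        if len(q)>25:print(n,len(q),cv2.minEnclosingCircle(q[:,:2].astype(np.float32)))
E
python3 b.py 3; python3 g.py .603 -.110 .2 3.18
```

```text
t: 9.55
eef_pos: [0.4802, 0.3187, 0.0379]
eef_rot: [-3.141, -0.001, -3.1]
ft_force: [0.7, 0.6, -0.9]
gripper_width: 0.0503
t: 9.85
eef_pos: [0.4811, 0.3192, 0.0395]
eef_rot: [3.141, 0.001, -3.099]
ft_force: [0.0, 0.6, -0.3]
gripper_width: 0.0682
t: 10.35
eef_pos: [0.484, 0.3209, 0.2121]
eef_rot: [3.136, 0.012, -3.099]
ft_force: [0.1, 0.2, -0.5]
gripper_width: 0.0713
side 196 ((0.6031642556190491, -0.11089958250522614), 0.027280477806925774)
top 108 ((0.6039355993270874, -0.10934954881668091), 0.025685656815767288)
[-10.37 -43.41   0.5 ] [0.001 0.003 0.004]
```

View pics/side3.png

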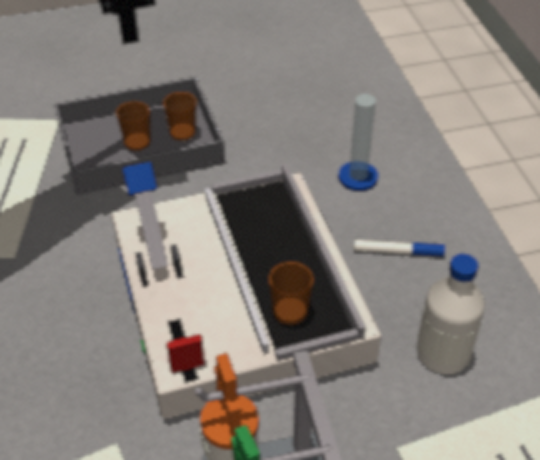

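Two beakers now stand in the tray at (135,125) and (181,115). The last one is at (291,290), not moved.

```bash
python3 -m crank '[{"gripper":75,"dx":-1.1,"dy":-4.7,"dz":0,"rx":0,"ry":0,"rz":0},{"gripper":75,"dx":-2.2,"dy":-9.4,"dz":0,"rx":0,"ry":0,"rz":0},{"gripper":75,"dx":-3.3,"dy":-14.1,"dz":0,"rx":0,"ry":0,"rz":0},{"gripper":75,"dx":-4.4,"dy":-18.8,"dz":0,"rx":0,"ry":0,"rz":0},{"gripper":75,"dx":-5.5,"dy":-23.5,"dz":0,"rx":0,"ry":0,"rz":0}]';python3 -m crank '[{"gripper":75,"dx":-1.1,"dy":-4.7,"dz":0,"rx":0,"ry":0,"rz":0},{"gripper":75,"dx":-2.2,"dy":-9.4,"dz":0,"rx":0,"ry":0,"rz":0},{"gripper":75,"dx":-3.3,"dy":-14.1,"dz":0,"rx":0,"ry":0,"rz":0},{"gripper":75,"dx":-4.4,"dy":-18.8,"dz":0,"rx":0,"ry":0,"rz":0},{"gripper":75,"dx":-4.4,"dy":-18.8,"dz":0,"rx":0,"ry":0,"rz":0}]'; python3 g.py .603 -.110 .2 3.18; python3 b.py 4
```

```text
t: 10.95
eef_pos: [0.5443, 0.0846, 0.2011]
eef_rot: [-3.142, -0.004, -3.099]
ft_force: [0.0, -0.3, -0.5]
gripper_width: 0.0712
t: 11.45
eef_pos: [0.5968, -0.1042, 0.2008]
eef_rot: [-3.141, -0.004, -3.105]
ft_force: [-0.1, 0.5, -0.6]
gripper_width: 0.0716
[-0.6  -0.61  0.08] [-0.    -0.004 -0.002]
side 189 ((0.6024972200393677, -0.11047428846359253), 0.027613142505288124)
```

```bash
python3 -m crank '[{"gripper":75,"dx":-0.5,"dy":-0.5,"dz":4,"rx":0,"ry":0,"rz":0},{"gripper":75,"dx":-0.5,"dy":-0.5,"dz":5,"rx":0,"ry":0,"rz":0},{"gripper":75,"dx":-0.5,"dy":-0.5,"dz":5,"rx":0,"ry":0,"rz":0}]'; python3 g.py .603 -.110 .09 3.18
```

```text
t: 11.85
eef_pos: [0.5999, -0.1023, 0.1499]
eef_rot: [3.139, -0.007, -3.098]
ft_force: [-0.1, -0.1, -0.6]
gripper_width: 0.0715
[-0.32 -0.8   5.99] [ 0.002 -0.007  0.005]
```

```bash
python3 -m crank '[{"gripper":75,"dx":-0.2,"dy":-0.7,"dz":1,"rx":0,"ry":0,"rz":0},{"gripper":75,"dx":-0.2,"dy":-0.7,"dz":4,"rx":0,"ry":0,"rz":0},{"gripper":75,"dx":-0.2,"dy":-0.7,"dz":5.9,"rx":0,"ry":0,"rz":0},{"gripper":75,"dx":-0.2,"dy":-0.7,"dz":5.9,"rx":0,"ry":0,"rz":0},{"gripper":75,"dx":-0.2,"dy":-0.7,"dz":5.9,"rx":0,"ry":0,"rz":0}]';  python3 -m crank '[{"gripper":30,"dx":0,"dy":0,"dz":0,"rx":0,"ry":0,"rz":0},{"gripper":30,"dx":0,"dy":0,"dz":0,"rx":0,"ry":0,"rz":0},{"gripper":30,"dx":0,"dy":0,"dz":0,"rx":0,"ry":0,"rz":0},{"gripper":30,"dx":0,"dy":0,"dz":0,"rx":0,"ry":0,"rz":0}]';python3 -m crank '[{"gripper":30,"dx":0,"dy":0,"dz":-4,"rx":0,"ry":0,"rz":0},{"gripper":30,"dx":0,"dy":0,"dz":-8,"rx":0,"ry":0,"rz":0},{"gripper":30,"dx":0,"dy":0,"dz":-9,"rx":0,"ry":0,"rz":0},{"gripper":30,"dx":0,"dy":0,"dz":-9,"rx":0,"ry":0,"rz":0}]'; python3 g.py .413 .315 .18 3.19; python3 b.py 5
```

```text
t: 12.35
eef_pos: [0.6054, -0.1111, 0.0956]
eef_rot: [-3.141, 0.001, -3.099]
ft_force: [1.1, -0.3, -1.0]
gripper_width: 0.0713
t: 12.75
eef_pos: [0.6056, -0.1111, 0.096]
eef_rot: [-3.141, 0.002, -3.099]
ft_force: [-0.7, 1.1, 2.8]
gripper_width: 0.0508
t: 13.15
eef_pos: [0.6061, -0.1115, 0.1873]
eef_rot: [-3.14, 0.005, -3.099]
ft_force: [0.1, -0.8, -1.5]
gripper_width: 0.0512
[17.5  43.43  0.58] [-0.002  0.005 -0.006]
```

View pics/side5.png

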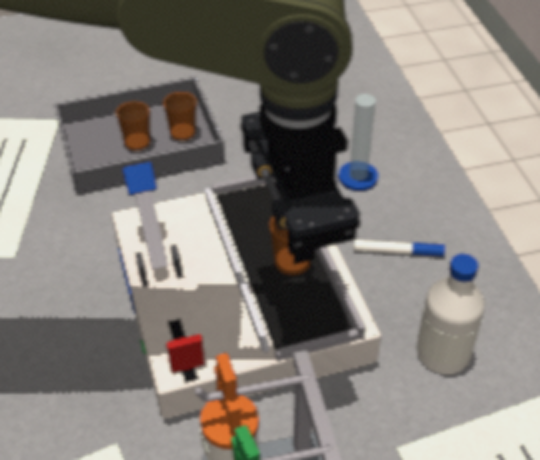

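```bash
python3 -m crank '[{"gripper":30,"dx":0,"dy":4,"dz":-1.5,"rx":0,"ry":0,"rz":0},{"gripper":30,"dx":1,"dy":8.5,"dz":-3,"rx":0,"ry":0,"rz":0},{"gripper":30,"dx":2,"dy":13,"dz":-3,"rx":0,"ry":0,"rz":0},{"gripper":30,"dx":3,"dy":17.5,"dz":-3,"rx":0,"ry":0,"rz":0},{"gripper":30,"dx":4,"dy":22,"dz":-3,"rx":0,"ry":0,"rz":0}]';python3 -m crank '[{"gripper":30,"dx":2,"dy":4,"dz":0,"rx":0,"ry":0,"rz":0},{"gripper":30,"dx":4,"dy":8,"dz":0,"rx":0,"ry":0,"rz":0},{"gripper":30,"dx":6,"dy":12,"dz":0,"rx":0,"ry":0,"rz":0},{"gripper":30,"dx":8,"dy":16,"dz":0,"rx":0,"ry":0,"rz":0},{"gripper":30,"dx":10,"dy":20,"dz":0,"rx":0,"ry":0,"rz":0}]'; python3 g.py .413 .315 .0365 3.19
```

```text
t: 13.75
eef_pos: [0.5535, 0.1084, 0.2116]
eef_rot: [-3.141, -0.005, -3.1]
ft_force: [0.1, 0.2, -0.4]
gripper_width: 0.0513
t: 14.25
eef_pos: [0.4449, 0.3033, 0.2115]
eef_rot: [-3.139, -0.004, -3.1]
ft_force: [0.1, 0.2, -1.6]
gripper_width: 0.0507
[ 3.06  1.34 17.51] [-0.002 -0.004 -0.006]
```

```bash
python3 -m crank '[{"gripper":30,"dx":3.1,"dy":1.3,"dz":3,"rx":0,"ry":0,"rz":0},{"gripper":30,"dx":3.1,"dy":1.3,"dz":7,"rx":0,"ry":0,"rz":0},{"gripper":30,"dx":3.1,"dy":1.3,"dz":10,"rx":0,"ry":0,"rz":0},{"gripper":30,"dx":3.1,"dy":1.3,"dz":12,"rx":0,"ry":0,"rz":0},{"gripper":30,"dx":3.1,"dy":1.3,"dz":12,"rx":0,"ry":0,"rz":0}]'; python3 g.py .413 .315 .038 3.19
```

```text
t: 14.75
eef_pos: [0.4141, 0.314, 0.0919]
eef_rot: [-3.14, -0.004, -3.099]
ft_force: [0.0, 0.5, 0.3]
gripper_width: 0.0511
[0.09 0.11 5.39] [-0.001 -0.004 -0.006]
```

```bash
python3 -m crank '[{"gripper":30,"dx":0,"dy":0,"dz":3,"rx":0,"ry":0,"rz":0},{"gripper":30,"dx":0,"dy":0,"dz":5.3,"rx":0,"ry":0,"rz":0},{"gripper":30,"dx":0,"dy":0,"dz":5.3,"rx":0,"ry":0,"rz":0},{"gripper":30,"dx":0,"dy":0,"dz":5.3,"rx":0,"ry":0,"rz":0}]'; python3 -m crank '[{"gripper":75,"dx":0,"dy":0,"dz":0,"rx":0,"ry":0,"rz":0},{"gripper":75,"dx":0,"dy":0,"dz":0,"rx":0,"ry":0,"rz":0},{"gripper":75,"dx":0,"dy":0,"dz":0,"rx":0,"ry":0,"rz":0}]'; python3 -m crank '[{"gripper":75,"dx":0,"dy":0,"dz":-3,"rx":0,"ry":0,"rz":0},{"gripper":75,"dx":0,"dy":0,"dz":-8,"rx":0,"ry":0,"rz":0},{"gripper":75,"dx":0,"dy":0,"dz":-13,"rx":0,"ry":0,"rz":0},{"gripper":75,"dx":0,"dy":0,"dz":-18,"rx":0,"ry":0,"rz":0},{"gripper":75,"dx":0,"dy":0,"dz":-22,"rx":0,"ry":0,"rz":0}]'
python3 b.py 6; python3 g.py .4925 -.2695 .28 1.6
```

```text
t: 15.15
eef_pos: [0.4183, 0.3173, 0.0454]
eef_rot: [3.136, 0.005, -3.1]
ft_force: [-2.2, 4.1, 19.7]
gripper_width: 0.0412
t: 15.45
eef_pos: [0.4164, 0.3156, 0.042]
eef_rot: [3.139, 0.002, -3.1]
ft_force: [0.5, 4.2, 7.1]
gripper_width: 0.0595
t: 15.95
eef_pos: [0.4152, 0.3138, 0.2624]
eef_rot: [-3.141, -0.001, -3.099]
ft_force: [0.6, 0.2, 0.5]
gripper_width: 0.0712
[ -5.01 -58.75  -1.49] [0.01  0.003 1.584]
```

View pics/side6.png

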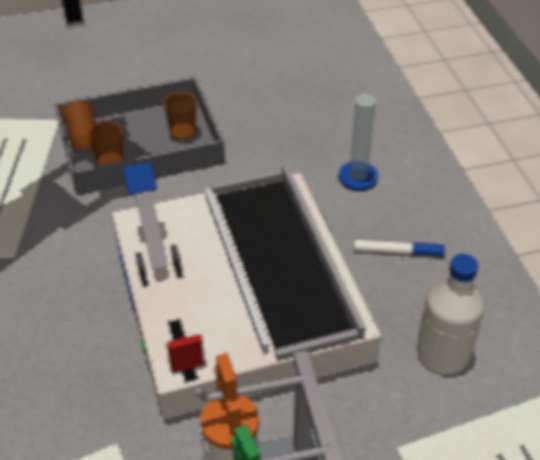

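The disturbance moved beaker1 inside the tray to (107,142), right under my drop. Beaker2 now looks tilted at (78,122), so I look closer.

Run:
```python
from h import *
a=camera("side");b=camera("top")
A=cv2.resize(a["color"][135:205,165:275,::-1],None,fx=5,fy=5,interpolation=cv2.INTER_CUBIC)
snap(a,"s7.png",(165,130,275,205),5);snap(b,"t7.png",(110,200,210,330),4)
for c in(a,b):
    W=cloud(c);H=hsv(c);x,y,z=W[...,0],W[...,1],W[...,2]
    m=((H[...,0]<20)&(H[...,1]>110)&(z>.004)&(y>.2)&(x<.62)).astype(np.uint8)
    N,L=cv2.connectedComponents(m)
    for i in range(1,N):
        q=W[L==i]
        if len(q)>25:print(len(q),q.min(0).round(3),q.max(0).round(3))
```

```text
311 [0.526 0.295 0.005] [0.573 0.41  0.07 ]
566 [0.381 0.233 0.009] [0.454 0.401 0.069]
330 [0.528 0.298 0.004] [0.574 0.347 0.073]
341 [0.407 0.226 0.004] [0.455 0.304 0.375]
```

View pics/s7.png

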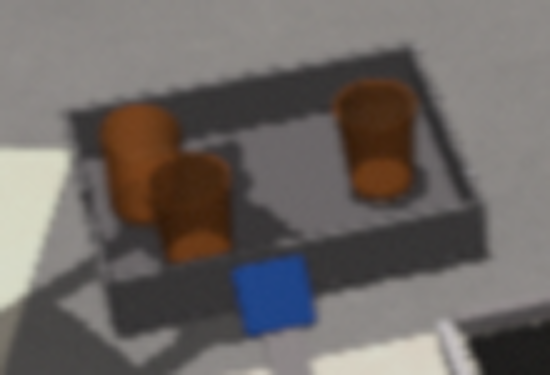

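View pics/t7.png

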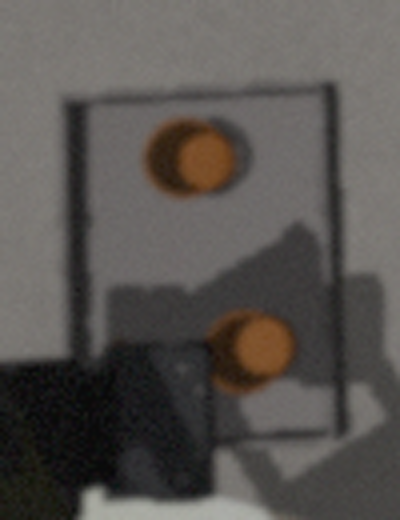

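```bash
python3 -m crank '[{"gripper":32,"dx":0,"dy":-5,"dz":-1.5,"rx":0,"ry":0,"rz":0.14},{"gripper":32,"dx":0,"dy":-10,"dz":-1.5,"rx":0,"ry":0,"rz":0.28},{"gripper":32,"dx":0,"dy":-15,"dz":-1.5,"rx":0,"ry":0,"rz":0.42},{"gripper":32,"dx":0,"dy":-20,"dz":-1.5,"rx":0,"ry":0,"rz":0.56},{"gripper":32,"dx":0,"dy":-25,"dz":-1.5,"rx":0,"ry":0,"rz":0.7}]';python3 g.py .4925 -.2695 .28 1.6
python3 - <<'E'
from h import *
b=camera("top")
snap(b,"t8.png",(110,200,210,330),4)
W=cloud(b);H=hsv(b);x,y,z=W[...,0],W[...,1],W[...,2]
m=((H[...,0]<20)&(H[...,1]>110)&(z>.004)&(y>.2)&(x<.62)).astype(np.uint8)
N,L=cv2.connectedComponents(m)
for i in range(1,N):
        q=W[L==i]
        if len(q)>25:print(len(q),q.min(0).round(3),q.max(0).round(3))
E
```

```text
t: 16.65
eef_pos: [0.4243, 0.0648, 0.2725]
eef_rot: [-3.137, -0.005, 2.479]
ft_force: [1.0, -0.2, -0.1]
gripper_width: 0.0372
[-25.94 -22.16  -0.78] [-0.006 -0.003  0.879]
330 [0.528 0.298 0.004] [0.573 0.347 0.072]
770 [0.393 0.257 0.004] [0.454 0.375 0.073]
```

View pics/t8.png

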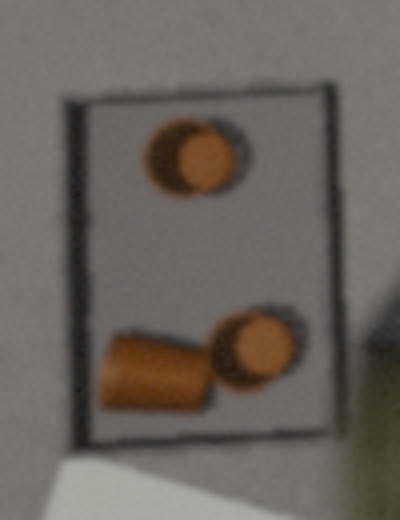

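Beaker2 lies on its side, entirely inside the tray and at rest, and the other two stand. That meets "into the tray". Going on to the pots.

```bash
python3 -m crank '[{"gripper":32,"dx":-3.7,"dy":-3.2,"dz":-0.8,"rx":0,"ry":0,"rz":0.14},{"gripper":32,"dx":-7.4,"dy":-6.4,"dz":-0.8,"rx":0,"ry":0,"rz":0.28},{"gripper":32,"dx":-11,"dy":-9.6,"dz":-0.8,"rx":0,"ry":0,"rz":0.42},{"gripper":32,"dx":-14.8,"dy":-12.8,"dz":-0.8,"rx":0,"ry":0,"rz":0.56},{"gripper":32,"dx":-18.5,"dy":-16,"dz":-0.8,"rx":0,"ry":0,"rz":0.7}]';python3 g.py .4925 -.2695 .28 1.6
```

```text
t: 17.2
eef_pos: [0.4735, -0.1745, 0.2806]
eef_rot: [-3.137, -0.004, 1.778]
ft_force: [1.1, 0.9, 0.2]
gripper_width: 0.0303
[-9.69 -0.1   0.02] [-0.005 -0.004  0.178]
```

```bash
python3 -m crank '[{"gripper":32,"dx":-4.5,"dy":0,"dz":0,"rx":0,"ry":0,"rz":0.14},{"gripper":32,"dx":-9.7,"dy":-0.1,"dz":0,"rx":0,"ry":0,"rz":0.178},{"gripper":32,"dx":-9.7,"dy":-0.1,"dz":0,"rx":0,"ry":0,"rz":0.178},{"gripper":32,"dx":-9.7,"dy":-0.1,"dz":0,"rx":0,"ry":0,"rz":0.178},{"gripper":32,"dx":-9.7,"dy":-0.1,"dz":0,"rx":0,"ry":0,"rz":0.178}]';python3 g.py .4925 -.2695 .193 1.6
cat > v.py <<'E'
from h import *
import sys
a,b=sys.argv[1:3]
c=camera("side");snap(c,a,(200,180,360,420),2.4)
c=camera("top");snap(c,b,(220,165,500,330),2.4)
E
python3 v.py s9.png t9.png
```

```text
t: 17.7
eef_pos: [0.4936, -0.2668, 0.2822]
eef_rot: [-3.138, -0.003, 1.607]
ft_force: [0.3, 0.7, 0.4]
gripper_width: 0.0305
[-0.29 -0.09  8.92] [-0.003 -0.003  0.007]
```

View pics/s9.png

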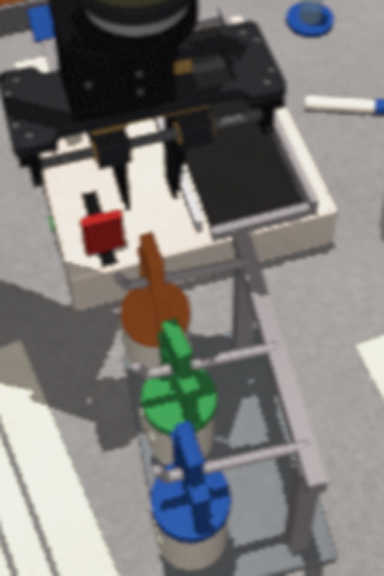

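The fingertips (about (125,200) and (173,190)) straddle the orange tab (148,240). Descending.

```bash
python3 -m crank '[{"gripper":32,"dx":-0.2,"dy":-0.1,"dz":2.5,"rx":0,"ry":0,"rz":0},{"gripper":32,"dx":-0.2,"dy":-0.1,"dz":5,"rx":0,"ry":0,"rz":0},{"gripper":32,"dx":-0.2,"dy":-0.1,"dz":7,"rx":0,"ry":0,"rz":0},{"gripper":32,"dx":-0.2,"dy":-0.1,"dz":8.5,"rx":0,"ry":0,"rz":0},{"gripper":32,"dx":-0.2,"dy":-0.1,"dz":8.7,"rx":0,"ry":0,"rz":0}]';python3 -m crank '[{"gripper":32,"dx":0,"dy":0,"dz":0,"rx":0,"ry":0,"rz":0},{"gripper":0,"dx":0,"dy":0,"dz":0,"rx":0,"ry":0,"rz":0},{"gripper":0,"dx":0,"dy":0,"dz":0,"rx":0,"ry":0,"rz":0},{"gripper":0,"dx":0,"dy":0,"dz":0,"rx":0,"ry":0,"rz":0},{"gripper":0,"dx":0,"dy":0,"dz":0,"rx":0,"ry":0,"rz":0}]'
```

```text
t: 18.3
eef_pos: [0.4924, -0.2686, 0.1954]
eef_rot: [-3.139, -0.002, 1.607]
ft_force: [-0.2, 0.2, 0.5]
gripper_width: 0.0304
t: 18.8
eef_pos: [0.4938, -0.2705, 0.1987]
eef_rot: [3.14, 0.001, 1.606]
ft_force: [0.1, -0.5, 2.9]
gripper_width: 0.012
```

```bash
python3 -m crank '[{"gripper":32,"dx":0,"dy":0,"dz":0,"rx":0,"ry":0,"rz":0},{"gripper":32,"dx":0,"dy":0,"dz":0,"rx":0,"ry":0,"rz":0},{"gripper":32,"dx":0,"dy":0,"dz":0.4,"rx":0,"ry":0,"rz":0},{"gripper":32,"dx":0,"dy":0,"dz":0.7,"rx":0,"ry":0,"rz":0},{"gripper":32,"dx":0,"dy":0,"dz":0.7,"rx":0,"ry":0,"rz":0}]';python3 -m crank '[{"gripper":32,"dx":0,"dy":0,"dz":0,"rx":0,"ry":0,"rz":0},{"gripper":0,"dx":0,"dy":0,"dz":0,"rx":0,"ry":0,"rz":0},{"gripper":0,"dx":0,"dy":0,"dz":0,"rx":0,"ry":0,"rz":0},{"gripper":0,"dx":0,"dy":0,"dz":0,"rx":0,"ry":0,"rz":0},{"gripper":0,"dx":0,"dy":0,"dz":0,"rx":0,"ry":0,"rz":0}]'
```

```text
t: 19.3
eef_pos: [0.4929, -0.2699, 0.1896]
eef_rot: [-3.14, -0.001, 1.606]
ft_force: [-0.5, 0.4, 0.7]
gripper_width: 0.0305
t: 19.8
eef_pos: [0.4934, -0.2702, 0.1908]
eef_rot: [3.141, 0.0, 1.606]
ft_force: [-0.1, -0.1, -0.3]
gripper_width: 0.0117
```

```bash
python3 -m crank '[{"gripper":0,"dx":0,"dy":0,"dz":-1,"rx":0,"ry":0,"rz":0},{"gripper":0,"dx":0,"dy":0,"dz":-2,"rx":0,"ry":0,"rz":0},{"gripper":0,"dx":0,"dy":0,"dz":-2.7,"rx":0,"ry":0,"rz":0},{"gripper":0,"dx":0,"dy":0,"dz":-2.7,"rx":0,"ry":0,"rz":0}]'; python3 v.py s10.png t10.png
```

```text
t: 20.2
eef_pos: [0.4942, -0.2707, 0.2199]
eef_rot: [3.139, 0.002, 1.606]
ft_force: [-0.3, 0.3, -1.7]
gripper_width: 0.0117
```

View pics/s10.png

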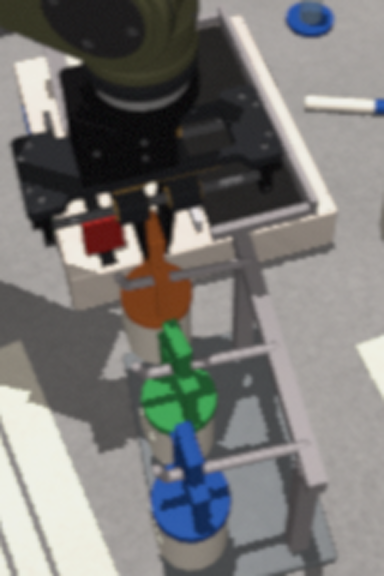

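The orange pot is lifted, upright in the fingers. I draw it off the hook along -x.

```bash
python3 -m crank '[{"gripper":0,"dx":0.1,"dy":-2,"dz":0,"rx":0,"ry":0,"rz":0},{"gripper":0,"dx":0.3,"dy":-4,"dz":0,"rx":0,"ry":0,"rz":0},{"gripper":0,"dx":0.4,"dy":-6,"dz":0,"rx":0,"ry":0,"rz":0},{"gripper":0,"dx":0.6,"dy":-8,"dz":0,"rx":0,"ry":0,"rz":0},{"gripper":0,"dx":0.6,"dy":-9.5,"dz":0,"rx":0,"ry":0,"rz":0}]';python3 -m crank '[{"gripper":0,"dx":0,"dy":0,"dz":0,"rx":0,"ry":0,"rz":0},{"gripper":0,"dx":0,"dy":0,"dz":-3,"rx":0,"ry":0,"rz":0},{"gripper":0,"dx":0,"dy":0,"dz":-6,"rx":0,"ry":0,"rz":0},{"gripper":0,"dx":0,"dy":0,"dz":-9,"rx":0,"ry":0,"rz":0},{"gripper":0,"dx":0,"dy":0,"dz":-9,"rx":0,"ry":0,"rz":0}]'; python3 g.py .6241 .0622 .31 1.61
```

```text
t: 20.8
eef_pos: [0.3969, -0.267, 0.217]
eef_rot: [-3.141, -0.001, 1.606]
ft_force: [0.6, 0.0, -1.4]
gripper_width: 0.012
t: 21.3
eef_pos: [0.4003, -0.2688, 0.3128]
eef_rot: [3.135, 0.006, 1.606]
ft_force: [-0.1, -0.9, -1.3]
gripper_width: 0.012
[32.29 23.53  0.25] [ 0.007  0.006 -0.004]
```

```bash
python3 -m crank '[{"gripper":0,"dx":4,"dy":2.9,"dz":0,"rx":0,"ry":0,"rz":0},{"gripper":0,"dx":8,"dy":5.8,"dz":0,"rx":0,"ry":0,"rz":0},{"gripper":0,"dx":12,"dy":8.7,"dz":0,"rx":0,"ry":0,"rz":0},{"gripper":0,"dx":16,"dy":11.6,"dz":0,"rx":0,"ry":0,"rz":0},{"gripper":0,"dx":20,"dy":14.5,"dz":0,"rx":0,"ry":0,"rz":0}]';python3 -m crank '[{"gripper":0,"dx":4,"dy":3,"dz":0,"rx":0,"ry":0,"rz":0},{"gripper":0,"dx":8,"dy":6,"dz":0,"rx":0,"ry":0,"rz":0},{"gripper":0,"dx":11,"dy":8.5,"dz":0,"rx":0,"ry":0,"rz":0},{"gripper":0,"dx":12,"dy":9,"dz":0,"rx":0,"ry":0,"rz":0},{"gripper":0,"dx":12,"dy":9,"dz":0,"rx":0,"ry":0,"rz":0}]'; python3 g.py .6241 .0622 .205 1.61
```

```text
t: 21.8
eef_pos: [0.5368, -0.0603, 0.3058]
eef_rot: [-3.14, -0.0, 1.606]
ft_force: [0.3, -0.1, -1.4]
gripper_width: 0.012
t: 22.3
eef_pos: [0.6218, 0.0621, 0.3053]
eef_rot: [-3.138, -0.0, 1.608]
ft_force: [0.8, 0.5, -2.1]
gripper_width: 0.0121
[-0.    0.26 10.02] [-0.003 -0.    -0.002]
```

```bash
python3 -m crank '[{"gripper":0,"dx":0,"dy":0.2,"dz":3,"rx":0,"ry":0,"rz":0},{"gripper":0,"dx":0,"dy":0.2,"dz":6,"rx":0,"ry":0,"rz":0},{"gripper":0,"dx":0,"dy":0.2,"dz":8.5,"rx":0,"ry":0,"rz":0},{"gripper":0,"dx":0,"dy":0.2,"dz":9,"rx":0,"ry":0,"rz":0},{"gripper":0,"dx":0,"dy":0.2,"dz":9,"rx":0,"ry":0,"rz":0}]'; python3 g.py .6241 .0622 .203 1.61; python3 v.py s11.png t11.png
```

```text
t: 22.8
eef_pos: [0.6228, 0.0595, 0.2165]
eef_rot: [-3.139, 0.0, 1.604]
ft_force: [-0.2, 0.2, -1.4]
gripper_width: 0.0117
[0.27 0.15 1.34] [-0.003  0.    -0.006]
```

View pics/s11.png

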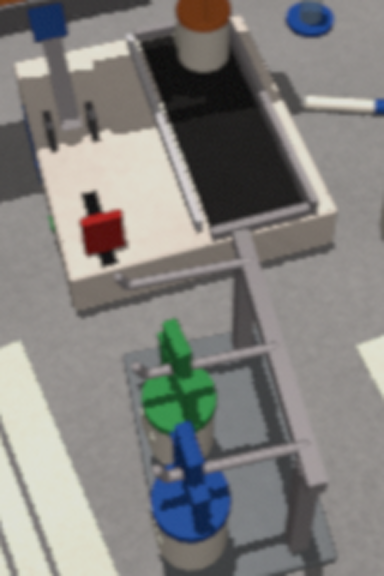

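```bash
python3 -m crank '[{"gripper":0,"dx":0.1,"dy":0.1,"dz":0.4,"rx":0,"ry":0,"rz":0},{"gripper":0,"dx":0.1,"dy":0.1,"dz":0.8,"rx":0,"ry":0,"rz":0},{"gripper":0,"dx":0.1,"dy":0.1,"dz":1.1,"rx":0,"ry":0,"rz":0},{"gripper":0,"dx":0.1,"dy":0.1,"dz":1.1,"rx":0,"ry":0,"rz":0}]'
```

```text
t: 23.3
eef_pos: [0.6245, 0.0617, 0.2061]
eef_rot: [-3.141, -0.0, 1.606]
ft_force: [0.1, -0.0, -1.4]
gripper_width: 0.0119
```

```bash
python3 -m crank '[{"gripper":0,"dx":0,"dy":0,"dz":0.2,"rx":0,"ry":0,"rz":0},{"gripper":0,"dx":0,"dy":0,"dz":0.3,"rx":0,"ry":0,"rz":0},{"gripper":0,"dx":0,"dy":0,"dz":0.3,"rx":0,"ry":0,"rz":0}]'
```

```text
t: 23.6
eef_pos: [0.6247, 0.0617, 0.2034]
eef_rot: [-3.141, -0.0, 1.606]
ft_force: [0.5, 0.0, -1.4]
gripper_width: 0.0117
```

```bash
python3 -m crank '[{"gripper":0,"dx":0,"dy":0,"dz":0.1,"rx":0,"ry":0,"rz":0},{"gripper":0,"dx":0,"dy":0,"dz":0.2,"rx":0,"ry":0,"rz":0}]';python3 -m crank '[{"gripper":32,"dx":0,"dy":0,"dz":0,"rx":0,"ry":0,"rz":0},{"gripper":32,"dx":0,"dy":0,"dz":0,"rx":0,"ry":0,"rz":0},{"gripper":32,"dx":0,"dy":0,"dz":0,"rx":0,"ry":0,"rz":0},{"gripper":32,"dx":0,"dy":0,"dz":-1.5,"rx":0,"ry":0,"rz":0}]';python3 -m crank '[{"gripper":32,"dx":0,"dy":0,"dz":-3,"rx":0,"ry":0,"rz":0},{"gripper":32,"dx":0,"dy":0,"dz":-6,"rx":0,"ry":0,"rz":0},{"gripper":32,"dx":0,"dy":0,"dz":-9,"rx":0,"ry":0,"rz":0}]';  python3 g.py .4928 -.350 .30 1.7
```

```text
t: 23.8
eef_pos: [0.625, 0.0616, 0.2021]
eef_rot: [3.141, 0.0, 1.606]
ft_force: [-0.7, -0.2, 4.0]
gripper_width: 0.0114
t: 24.2
eef_pos: [0.6233, 0.0616, 0.2144]
eef_rot: [-3.137, -0.0, 1.606]
ft_force: [-0.2, -0.7, -0.7]
gripper_width: 0.03
t: 24.5
eef_pos: [0.6248, 0.0617, 0.3091]
eef_rot: [3.14, 0.0, 1.606]
ft_force: [1.3, -0.1, 0.2]
gripper_width: 0.0304
[-40.68 -14.64   0.9 ] [ 0.001  0.    -0.094]
```

```bash
python3 -m crank '[{"gripper":32,"dx":-4.6,"dy":-1.6,"dz":0,"rx":0,"ry":0,"rz":-0.094},{"gripper":32,"dx":-9.2,"dy":-3.2,"dz":0,"rx":0,"ry":0,"rz":-0.094},{"gripper":32,"dx":-13.8,"dy":-4.9,"dz":0,"rx":0,"ry":0,"rz":-0.094},{"gripper":32,"dx":-18.4,"dy":-6.6,"dz":0,"rx":0,"ry":0,"rz":-0.094},{"gripper":32,"dx":-23,"dy":-8.3,"dz":0,"rx":0,"ry":0,"rz":-0.094}]';python3 g.py .4928 -.350 .30 1.7
```

```text
t: 25.0
eef_pos: [0.5493, -0.1728, 0.3084]
eef_rot: [3.14, 0.001, 1.7]
ft_force: [1.0, -0.6, 1.3]
gripper_width: 0.0301
[-16.85  -7.89   0.84] [0.002 0.001 0.   ]
```

```bash
python3 v.py s12.png t12.png
python3 - <<'E'
from h import *
for n in("side","top"):
    c=camera(n);W=cloud(c);H=hsv(c);h,s=H[...,0],H[...,1];x,y,z=W[...,0],W[...,1],W[...,2]
    for nm,lo,hi,y0,y1,zl in(("o",4,16,0,.12,.219),("g",50,85,-.40,-.3,.209),("b",100,130,-.47,-.39,.209)):
        m=(z>zl)&(z<zl+.014)&(y<y1)&(y>y0)&(x<.70)&(x>.42)&(h>lo)&(h<hi)&(s>120)
        q=W[m]
        if len(q)<9: print(n,nm,len(q));continue
        xy=q[:,:2].astype(np.float32);l=cv2.fitLine(xy,2,0,.01,.01).ravel()
        print(n,nm,len(q),np.array(cv2.minAreaRect(xy)[0]).round(4),"yaw",np.degrees(np.arctan2(-l[0],l[1])).round(1),q[:,2].max().round(4))
E
```

```text
side o 0
side g 110 [ 0.4916 -0.3509] yaw -172.4 0.2186
side b 141 [ 0.481 -0.431] yaw -177.4 0.2183
top o 79 [0.6258 0.0609] yaw -177.4 0.2309
top g 0
top b 72 [ 0.4838 -0.4284] yaw -177.2 0.2218
```

View pics/t12.png

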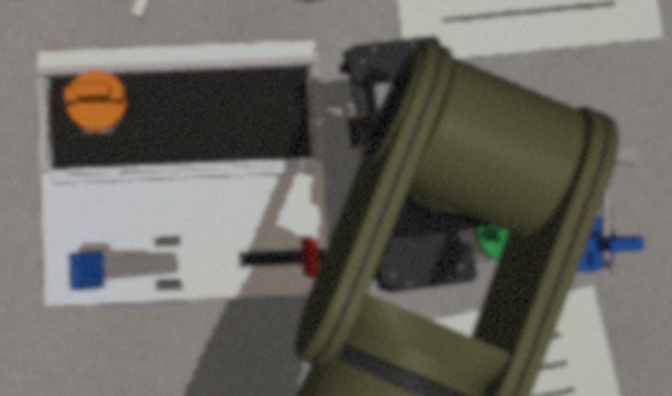

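The orange pot stands at (95,100) near the fence. Continuing to green.

```bash
python3 -m crank '[{"gripper":32,"dx":-4.5,"dy":-2,"dz":0,"rx":0,"ry":0,"rz":0},{"gripper":32,"dx":-9,"dy":-4,"dz":0,"rx":0,"ry":0,"rz":0},{"gripper":32,"dx":-13,"dy":-6,"dz":0,"rx":0,"ry":0,"rz":0},{"gripper":32,"dx":-16.8,"dy":-7.9,"dz":1,"rx":0,"ry":0,"rz":0},{"gripper":32,"dx":-16.8,"dy":-7.9,"dz":2,"rx":0,"ry":0,"rz":0}]';python3 -m crank '[{"gripper":32,"dx":0,"dy":0,"dz":0,"rx":0,"ry":0,"rz":0},{"gripper":32,"dx":0,"dy":0,"dz":0,"rx":0,"ry":0,"rz":0}]';python3 g.py .493 -.350 .19 1.704
```

```text
t: 25.7
eef_pos: [0.4927, -0.3505, 0.2871]
eef_rot: [3.141, 0.002, 1.697]
ft_force: [0.6, 0.7, -0.2]
gripper_width: 0.0303
t: 25.9
eef_pos: [0.4941, -0.3462, 0.2867]
eef_rot: [3.142, -0.001, 1.702]
ft_force: [-0.8, 0.6, -0.3]
gripper_width: 0.0304
[-0.37 -0.16  9.67] [ 0.    -0.001 -0.002]
```

```bash
python3 -m crank '[{"gripper":32,"dx":-0.3,"dy":-0.15,"dz":2.5,"rx":0,"ry":0,"rz":0},{"gripper":32,"dx":-0.3,"dy":-0.15,"dz":5,"rx":0,"ry":0,"rz":0},{"gripper":32,"dx":-0.3,"dy":-0.15,"dz":7.5,"rx":0,"ry":0,"rz":0},{"gripper":32,"dx":-0.3,"dy":-0.15,"dz":9.2,"rx":0,"ry":0,"rz":0},{"gripper":32,"dx":-0.3,"dy":-0.15,"dz":9.6,"rx":0,"ry":0,"rz":0}]';python3 -m crank '[{"gripper":32,"dx":0,"dy":0,"dz":0,"rx":0,"ry":0,"rz":0},{"gripper":32,"dx":0,"dy":0,"dz":0,"rx":0,"ry":0,"rz":0}]'
```

```text
t: 26.4
eef_pos: [0.492, -0.3491, 0.1886]
eef_rot: [-3.139, -0.003, 1.702]
ft_force: [-0.6, -0.5, 0.0]
gripper_width: 0.0306
t: 26.6
eef_pos: [0.493, -0.3513, 0.1924]
eef_rot: [3.14, 0.002, 1.7]
ft_force: [-0.1, -0.1, -0.1]
gripper_width: 0.03
```

```bash
python3 -m crank '[{"gripper":0,"dx":0,"dy":0,"dz":0.1,"rx":0,"ry":0,"rz":0},{"gripper":0,"dx":0,"dy":0,"dz":0.1,"rx":0,"ry":0,"rz":0},{"gripper":0,"dx":0,"dy":0,"dz":0.1,"rx":0,"ry":0,"rz":0},{"gripper":0,"dx":0,"dy":0,"dz":0.1,"rx":0,"ry":0,"rz":0}]';python3 -m crank '[{"gripper":0,"dx":0,"dy":0,"dz":-1,"rx":0,"ry":0,"rz":0},{"gripper":0,"dx":0,"dy":0,"dz":-2,"rx":0,"ry":0,"rz":0},{"gripper":0,"dx":0,"dy":0,"dz":-2.7,"rx":0,"ry":0,"rz":0},{"gripper":0,"dx":0,"dy":0,"dz":-2.7,"rx":0,"ry":0,"rz":0}]';python3 g.py .396 -.348 .217 1.7
```

```text
t: 27.0
eef_pos: [0.4923, -0.3514, 0.1904]
eef_rot: [3.141, 0.001, 1.7]
ft_force: [0.1, 0.5, 1.2]
gripper_width: 0.0118
t: 27.4
eef_pos: [0.4928, -0.3517, 0.2187]
eef_rot: [3.14, 0.002, 1.7]
ft_force: [-0.5, 0.3, -0.1]
gripper_width: 0.0119
[ 1.61 -9.55  0.15] [ 0.002  0.002 -0.   ]
```

```bash
python3 -m crank '[{"gripper":0,"dx":0,"dy":0,"dz":0,"rx":0,"ry":0,"rz":0}]'; python3 v.py s13.png t13.png
```

```text
t: 27.5
eef_pos: [0.4921, -0.3511, 0.217]
eef_rot: [3.141, 0.0, 1.7]
ft_force: [-0.1, -0.3, -1.9]
gripper_width: 0.0113
```

View pics/s13.png

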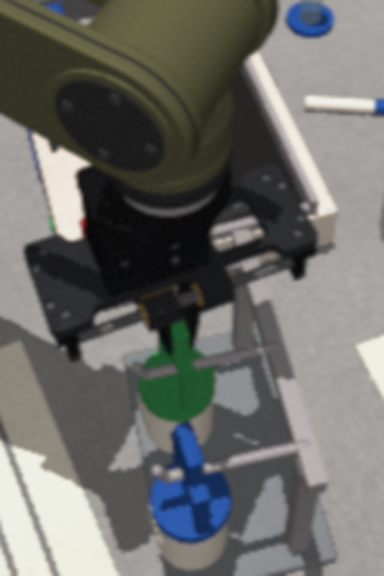

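The green pot is lifted. Drawing it off.

```bash
python3 -m crank '[{"gripper":0,"dx":0.3,"dy":-2,"dz":0,"rx":0,"ry":0,"rz":0},{"gripper":0,"dx":0.6,"dy":-4,"dz":0,"rx":0,"ry":0,"rz":0},{"gripper":0,"dx":0.9,"dy":-6,"dz":0,"rx":0,"ry":0,"rz":0},{"gripper":0,"dx":1.2,"dy":-8,"dz":0,"rx":0,"ry":0,"rz":0},{"gripper":0,"dx":1.5,"dy":-9.5,"dz":0,"rx":0,"ry":0,"rz":0}]';python3 -m crank '[{"gripper":0,"dx":0,"dy":0,"dz":0,"rx":0,"ry":0,"rz":0},{"gripper":0,"dx":0,"dy":0,"dz":-3,"rx":0,"ry":0,"rz":0},{"gripper":0,"dx":0,"dy":0,"dz":-6,"rx":0,"ry":0,"rz":0},{"gripper":0,"dx":0,"dy":0,"dz":-9,"rx":0,"ry":0,"rz":0},{"gripper":0,"dx":0,"dy":0,"dz":-10,"rx":0,"ry":0,"rz":0}]'; python3 g.py .6275 -.0257 .31 1.61
```

```text
t: 28.1
eef_pos: [0.3947, -0.3481, 0.216]
eef_rot: [-3.141, -0.001, 1.7]
ft_force: [0.3, -0.6, -1.6]
gripper_width: 0.0121
t: 28.6
eef_pos: [0.3974, -0.3494, 0.3207]
eef_rot: [3.138, 0.005, 1.7]
ft_force: [1.4, -0.6, -1.1]
gripper_width: 0.0119
[29.13 26.99  1.03] [0.004 0.005 0.09 ]
```

```bash
python3 -m crank '[{"gripper":0,"dx":3.5,"dy":3.3,"dz":0,"rx":0,"ry":0,"rz":0.09},{"gripper":0,"dx":7,"dy":6.5,"dz":0,"rx":0,"ry":0,"rz":0.09},{"gripper":0,"dx":10.5,"dy":9.8,"dz":0,"rx":0,"ry":0,"rz":0.09},{"gripper":0,"dx":14,"dy":13,"dz":0,"rx":0,"ry":0,"rz":0.09},{"gripper":0,"dx":17.5,"dy":16.2,"dz":0,"rx":0,"ry":0,"rz":0.09}]';python3 g.py .6275 -.0257 .31 1.61
```

```text
t: 29.1
eef_pos: [0.535, -0.152, 0.3152]
eef_rot: [-3.141, -0.001, 1.61]
ft_force: [0.2, -0.7, -0.5]
gripper_width: 0.0117
[12.26  9.74  0.53] [-0.001 -0.001 -0.   ]
```

```bash
python3 -m crank '[{"gripper":0,"dx":3.7,"dy":3,"dz":0,"rx":0,"ry":0,"rz":0},{"gripper":0,"dx":7.5,"dy":6,"dz":0,"rx":0,"ry":0,"rz":0},{"gripper":0,"dx":11,"dy":8.8,"dz":0,"rx":0,"ry":0,"rz":0},{"gripper":0,"dx":12.3,"dy":9.7,"dz":0.5,"rx":0,"ry":0,"rz":0},{"gripper":0,"dx":12.3,"dy":9.7,"dz":0.5,"rx":0,"ry":0,"rz":0}]';python3 -m crank '[{"gripper":0,"dx":0,"dy":0,"dz":0,"rx":0,"ry":0,"rz":0},{"gripper":0,"dx":0,"dy":0,"dz":0,"rx":0,"ry":0,"rz":0}]';python3 g.py .6275 -.0257 .22 1.61
```

```text
t: 29.6
eef_pos: [0.6264, -0.0251, 0.3088]
eef_rot: [-3.138, -0.001, 1.613]
ft_force: [-0.1, 0.8, -2.0]
gripper_width: 0.0117
t: 29.8
eef_pos: [0.6257, -0.0285, 0.3114]
eef_rot: [-3.141, 0.0, 1.608]
ft_force: [-0.1, -0.3, -1.0]
gripper_width: 0.0119
[0.27 0.2  9.14] [-0.001  0.    -0.002]
```

```bash
python3 -m crank '[{"gripper":0,"dx":0.2,"dy":0.2,"dz":3,"rx":0,"ry":0,"rz":0},{"gripper":0,"dx":0.2,"dy":0.2,"dz":6,"rx":0,"ry":0,"rz":0},{"gripper":0,"dx":0.2,"dy":0.2,"dz":8.5,"rx":0,"ry":0,"rz":0},{"gripper":0,"dx":0.2,"dy":0.2,"dz":9.6,"rx":0,"ry":0,"rz":0},{"gripper":0,"dx":0.2,"dy":0.2,"dz":9.6,"rx":0,"ry":0,"rz":0}]'; python3 -m crank '[{"gripper":0,"dx":0,"dy":0,"dz":0.2,"rx":0,"ry":0,"rz":0},{"gripper":0,"dx":0,"dy":0,"dz":0.4,"rx":0,"ry":0,"rz":0},{"gripper":0,"dx":0,"dy":0,"dz":0.6,"rx":0,"ry":0,"rz":0},{"gripper":0,"dx":0,"dy":0,"dz":0.6,"rx":0,"ry":0,"rz":0}]'
```

```text
t: 30.3
eef_pos: [0.6267, -0.0262, 0.2138]
eef_rot: [-3.138, -0.0, 1.608]
ft_force: [-1.3, 0.9, -1.8]
gripper_width: 0.0118
t: 30.7
eef_pos: [0.6284, -0.0252, 0.2103]
eef_rot: [3.141, 0.0, 1.61]
ft_force: [-0.2, 0.1, -2.1]
gripper_width: 0.0117
```

```bash
python3 -m crank '[{"gripper":0,"dx":0,"dy":0,"dz":0.3,"rx":0,"ry":0,"rz":0},{"gripper":0,"dx":0,"dy":0,"dz":0.6,"rx":0,"ry":0,"rz":0},{"gripper":0,"dx":0,"dy":0,"dz":0.7,"rx":0,"ry":0,"rz":0},{"gripper":0,"dx":0,"dy":0,"dz":0.7,"rx":0,"ry":0,"rz":0}]'
```

```text
t: 31.1
eef_pos: [0.6279, -0.0252, 0.2021]
eef_rot: [-3.141, -0.0, 1.61]
ft_force: [-0.1, 0.1, -1.6]
gripper_width: 0.0122
```

```bash
python3 -m crank '[{"gripper":0,"dx":0,"dy":0,"dz":0.1,"rx":0,"ry":0,"rz":0},{"gripper":0,"dx":0,"dy":0,"dz":0.2,"rx":0,"ry":0,"rz":0},{"gripper":0,"dx":0,"dy":0,"dz":0.2,"rx":0,"ry":0,"rz":0}]'
```

```text
t: 31.4
eef_pos: [0.6281, -0.0253, 0.2005]
eef_rot: [-3.141, 0.0, 1.61]
ft_force: [0.3, -0.4, -2.0]
gripper_width: 0.0118
```

```bash
python3 -m crank '[{"gripper":0,"dx":0,"dy":0,"dz":0.1,"rx":0,"ry":0,"rz":0},{"gripper":0,"dx":0,"dy":0,"dz":0.2,"rx":0,"ry":0,"rz":0},{"gripper":0,"dx":0,"dy":0,"dz":0.2,"rx":0,"ry":0,"rz":0}]'
```

```text
t: 31.7
eef_pos: [0.628, -0.0252, 0.1984]
eef_rot: [-3.141, -0.0, 1.61]
ft_force: [0.5, 0.1, -1.4]
gripper_width: 0.0116
```

```bash
python3 -m crank '[{"gripper":0,"dx":0,"dy":0,"dz":0.1,"rx":0,"ry":0,"rz":0},{"gripper":0,"dx":0,"dy":0,"dz":0.2,"rx":0,"ry":0,"rz":0},{"gripper":0,"dx":0,"dy":0,"dz":0.2,"rx":0,"ry":0,"rz":0}]'
python3 - <<'E'
from h import *
c=camera("side");snap(c,"s14.png",(200,130,360,290),4)
E
```

```text
t: 32.0
eef_pos: [0.628, -0.0252, 0.1964]
eef_rot: [-3.141, -0.0, 1.61]
ft_force: [0.1, 0.4, -1.6]
gripper_width: 0.012
```

View pics/s14.png

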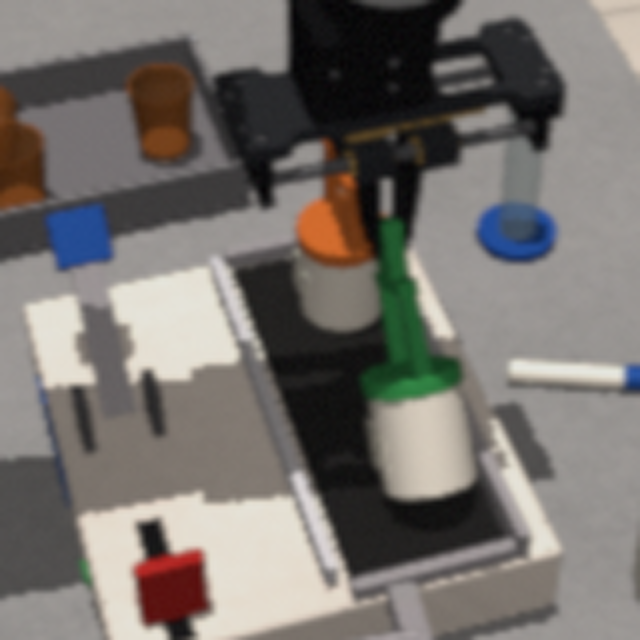

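The green pot has swung in the jaws: its lower end at (420,440) is displaced to -y. I raise it a little and measure the tilt.

```bash
python3 -m crank '[{"gripper":0,"dx":0,"dy":0,"dz":-2,"rx":0,"ry":0,"rz":0},{"gripper":0,"dx":0,"dy":0,"dz":-4,"rx":0,"ry":0,"rz":0},{"gripper":0,"dx":0,"dy":0,"dz":-5,"rx":0,"ry":0,"rz":0},{"gripper":0,"dx":0,"dy":0,"dz":-5,"rx":0,"ry":0,"rz":0}]'
cat > tilt.py <<'E'
from h import *
import sys
lo,hi=int(sys.argv[1]),int(sys.argv[2])
s=read_state();e=s["eef_pos"]
for n in("side",):
    c=camera(n);W=cloud(c);H=hsv(c);h,sa=H[...,0],H[...,1];x,y,z=W[...,0],W[...,1],W[...,2]
    near=(abs(x-e[0])<.09)&(abs(y-e[1])<.1)&(z>e[2]-.15)
    m=near&(h>lo)&(h<hi)&(sa>100)
    q=W[m];q=q[np.isfinite(q).all(1)]
    lid=q[(q[:,2]<e[2]-.04)]
    # handle points: between lid and grip
    best=None;rng=np.random.default_rng(0)
    for _ in range(2000):   # ransac plane of lid top
        a=lid[rng.choice(len(lid),3,False)];nn=np.cross(a[1]-a[0],a[2]-a[0]);L=np.linalg.norm(nn)
        if L<1e-5: continue
        nn/=L
        if nn[2]<0:nn=-nn
        if nn[2]<.7: continue
        k=abs((lid-a[0])@nn)<.0025
        if best is None or k.sum()>best.sum():best=k
    p=lid[best];ctr=p.mean(0);nn=np.linalg.svd(p-ctr)[2][2];nn*=np.sign(nn[2])
    print("lid",len(lid),len(p),"ctr",ctr.round(4),"normal",nn.round(3),"tilt x,y deg",np.degrees(np.arctan2(nn[:2],nn[2])).round(1),"eef",e.round(4))
    mid=(p[:,:2].min(0)+p[:,:2].max(0))/2;print("mid",mid.round(4))
    t=q[(q[:,2]>e[2]-.035)];print("upper handle",len(t),t.mean(0).round(4))
    v,u=np.where(m);snap(c,sys.argv[3],(max(u.min()-40,0),max(v.min()-40,0),u.max()+40,v.max()+40),4)
E
python3 tilt.py 50 85 s15.png
```

```text
t: 32.45
eef_pos: [0.6292, -0.0254, 0.249]
eef_rot: [3.138, 0.001, 1.61]
ft_force: [0.1, -0.1, -0.3]
gripper_width: 0.012
lid 205 111 ctr [ 0.6266 -0.0852  0.199 ] normal [-0.044  0.484  0.874] tilt x,y deg [-2.9 29. ] eef [ 0.6292 -0.0254  0.249 ]
mid [ 0.6279 -0.0793]
upper handle 214 [ 0.6279 -0.0578  0.2484]
```

View pics/s15.png

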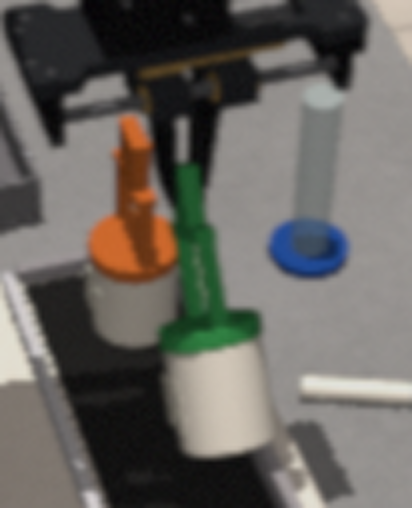

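The pot leans about 29° because its bottom clipped the empty orange hook tip on the way over. I turn the tool about its jaw axis to bring the pot upright again, and the blue pot will go over higher.

```bash
python3 -m crank '[{"gripper":0,"dx":0,"dy":0,"dz":0,"rx":0,"ry":0.06,"rz":0},{"gripper":0,"dx":0,"dy":0,"dz":0,"rx":0,"ry":0.12,"rz":0},{"gripper":0,"dx":0,"dy":0,"dz":0,"rx":0,"ry":0.18,"rz":0},{"gripper":0,"dx":0,"dy":0,"dz":0,"rx":0,"ry":0.24,"rz":0},{"gripper":0,"dx":0,"dy":0,"dz":0,"rx":0,"ry":0.24,"rz":0}]'; python3 tilt.py 50 85 s16.png
```

```text
t: 33.0
eef_pos: [0.6273, -0.0266, 0.2442]
eef_rot: [-3.138, -0.24, 1.607]
ft_force: [0.2, -1.1, -1.9]
gripper_width: 0.0117
lid 294 177 ctr [ 0.6238 -0.07    0.181 ] normal [-0.032  0.326  0.945] tilt x,y deg [-1.9 19. ] eef [ 0.6273 -0.0266  0.2442]
mid [ 0.6259 -0.0651]
upper handle 178 [ 0.6252 -0.0527  0.2441]
```

View pics/s16.png

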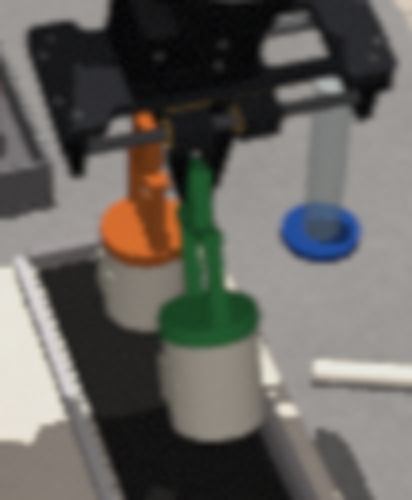

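```bash
python3 -m crank '[{"gripper":0,"dx":0,"dy":0,"dz":0,"rx":0,"ry":0.06,"rz":0},{"gripper":0,"dx":0,"dy":0,"dz":0,"rx":0,"ry":0.12,"rz":0},{"gripper":0,"dx":0,"dy":0,"dz":0,"rx":0,"ry":0.18,"rz":0},{"gripper":0,"dx":0,"dy":0,"dz":0,"rx":0,"ry":0.26,"rz":0},{"gripper":0,"dx":0,"dy":0,"dz":0,"rx":0,"ry":0.26,"rz":0}]'; python3 tilt.py 50 85 s17.png
```

```text
t: 33.55
eef_pos: [0.6274, -0.0261, 0.2444]
eef_rot: [-3.138, -0.499, 1.606]
ft_force: [0.8, -0.2, -1.6]
gripper_width: 0.0118
lid 357 242 ctr [ 0.6237 -0.0489  0.1724] normal [-0.003  0.107  0.994] tilt x,y deg [-0.1  6.2] eef [ 0.6274 -0.0261  0.2444]
mid [ 0.6254 -0.047 ]
upper handle 108 [ 0.6238 -0.0545  0.2354]
```

View pics/s17.png

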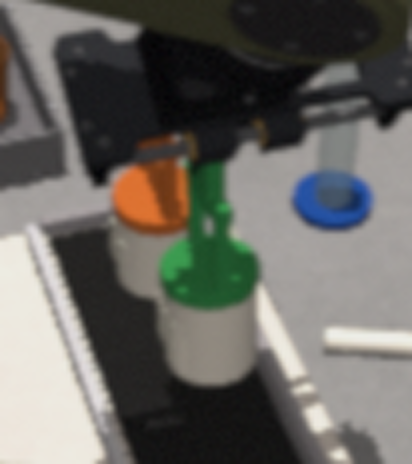

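```bash
cat > d.py <<'E'
import sys
from h import *
s=read_state();Rt=R.from_euler("xyz",s["eef_rot"])
print((Rt.inv().apply([float(a) for a in sys.argv[1:4]])*100).round(2), "down 1cm:",(Rt.inv().apply([0,0,-.01])*100).round(2))
E
python3 -m crank '[{"gripper":0,"dx":0,"dy":0,"dz":0,"rx":0,"ry":0.05,"rz":0},{"gripper":0,"dx":0,"dy":0,"dz":0,"rx":0,"ry":0.1,"rz":0},{"gripper":0,"dx":0,"dy":0,"dz":0,"rx":0,"ry":0.1,"rz":0}]'; python3 tilt.py 50 85 s18.png; python3 d.py .001 .014 -.025
```

```text
t: 33.9
eef_pos: [0.6278, -0.0252, 0.2456]
eef_rot: [-3.139, -0.598, 1.609]
ft_force: [0.4, -1.3, -1.3]
gripper_width: 0.0123
lid 366 247 ctr [ 0.6231 -0.04    0.1719] normal [-0.019  0.016  1.   ] tilt x,y deg [-1.1  0.9] eef [ 0.6278 -0.0252  0.2456]
mid [ 0.6262 -0.0382]
upper handle 79 [ 0.6246 -0.0551  0.231 ]
[-0.25  0.16  2.85] down 1cm: [-0.56  0.    0.83]
```

```bash
python3 -m crank '[{"gripper":0,"dx":-0.06,"dy":0.05,"dz":0.7,"rx":0,"ry":0,"rz":0},{"gripper":0,"dx":-0.12,"dy":0.1,"dz":1.4,"rx":0,"ry":0,"rz":0},{"gripper":0,"dx":-0.2,"dy":0.16,"dz":2.1,"rx":0,"ry":0,"rz":0},{"gripper":0,"dx":-0.25,"dy":0.16,"dz":2.85,"rx":0,"ry":0,"rz":0},{"gripper":0,"dx":-0.25,"dy":0.16,"dz":2.85,"rx":0,"ry":0,"rz":0}]'; python3 tilt.py 50 85 s19.png
```

```text
t: 34.45
eef_pos: [0.6283, -0.0102, 0.22]
eef_rot: [-3.138, -0.601, 1.609]
ft_force: [0.0, -0.3, -1.2]
gripper_width: 0.0122
lid 350 231 ctr [ 0.6231 -0.0248  0.146 ] normal [-0.02   0.009  1.   ] tilt x,y deg [-1.1  0.5] eef [ 0.6283 -0.0102  0.22  ]
mid [ 0.6267 -0.0235]
upper handle 70 [ 0.6242 -0.0419  0.2069]
```

```bash
python3 -m crank '[{"gripper":0,"dx":-0.17,"dy":0,"dz":0.25,"rx":0,"ry":0,"rz":0},{"gripper":0,"dx":-0.34,"dy":0,"dz":0.5,"rx":0,"ry":0,"rz":0},{"gripper":0,"dx":-0.4,"dy":0,"dz":0.6,"rx":0,"ry":0,"rz":0},{"gripper":0,"dx":-0.4,"dy":0,"dz":0.6,"rx":0,"ry":0,"rz":0}]';python3 -m crank '[{"gripper":0,"dx":-0.06,"dy":0,"dz":0.08,"rx":0,"ry":0,"rz":0},{"gripper":0,"dx":-0.06,"dy":0,"dz":0.08,"rx":0,"ry":0,"rz":0}]'
```

```text
t: 34.9
eef_pos: [0.6291, -0.0112, 0.2143]
eef_rot: [-3.141, -0.6, 1.609]
ft_force: [0.2, -0.3, -1.3]
gripper_width: 0.0117
t: 35.1
eef_pos: [0.6292, -0.0112, 0.2135]
eef_rot: [-3.142, -0.6, 1.61]
ft_force: [1.2, 0.1, -1.2]
gripper_width: 0.0119
```

```bash
python3 -m crank '[{"gripper":0,"dx":-0.06,"dy":0,"dz":0.08,"rx":0,"ry":0,"rz":0},{"gripper":0,"dx":-0.11,"dy":0,"dz":0.16,"rx":0,"ry":0,"rz":0},{"gripper":0,"dx":-0.11,"dy":0,"dz":0.16,"rx":0,"ry":0,"rz":0}]'
```

```text
t: 35.4
eef_pos: [0.6291, -0.0111, 0.2114]
eef_rot: [-3.141, -0.6, 1.61]
ft_force: [0.3, 0.6, -1.9]
gripper_width: 0.0121
```

```bash
python3 -m crank '[{"gripper":0,"dx":-0.06,"dy":0,"dz":0.08,"rx":0,"ry":0,"rz":0},{"gripper":0,"dx":-0.08,"dy":0,"dz":0.12,"rx":0,"ry":0,"rz":0},{"gripper":0,"dx":-0.08,"dy":0,"dz":0.12,"rx":0,"ry":0,"rz":0}]'; python3 tilt.py 50 85 s20.png
```

```text
t: 35.7
eef_pos: [0.6294, -0.0111, 0.2112]
eef_rot: [3.14, -0.6, 1.611]
ft_force: [-1.1, -1.7, 3.7]
gripper_width: 0.0116
lid 346 223 ctr [ 0.6248 -0.0254  0.1375] normal [-0.003  0.049  0.999] tilt x,y deg [-0.2  2.8] eef [ 0.6294 -0.0111  0.2112]
mid [ 0.6276 -0.0243]
upper handle 64 [ 0.6256 -0.0417  0.1965]
```

View pics/s20.png

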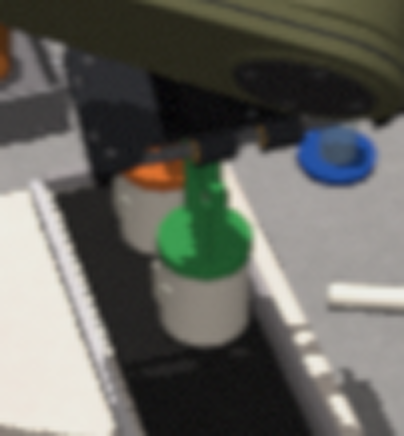

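Contact (+3.7 N) and upright. Releasing and withdrawing along the tool axis.

```bash
python3 -m crank '[{"gripper":15,"dx":0,"dy":0,"dz":0,"rx":0,"ry":0,"rz":0},{"gripper":32,"dx":0,"dy":0,"dz":0,"rx":0,"ry":0,"rz":0},{"gripper":32,"dx":0,"dy":0,"dz":0,"rx":0,"ry":0,"rz":0},{"gripper":32,"dx":0,"dy":0,"dz":-1.5,"rx":0,"ry":0,"rz":0},{"gripper":32,"dx":0,"dy":0,"dz":-4,"rx":0,"ry":0,"rz":0}]';python3 -m crank '[{"gripper":32,"dx":0,"dy":0,"dz":-5,"rx":0,"ry":0,"rz":0},{"gripper":32,"dx":0,"dy":0,"dz":-10,"rx":0,"ry":0,"rz":0},{"gripper":32,"dx":0,"dy":0,"dz":-10,"rx":0,"ry":-0.1,"rz":0},{"gripper":32,"dx":0,"dy":0,"dz":-10,"rx":0,"ry":-0.2,"rz":0},{"gripper":32,"dx":0,"dy":0,"dz":-10,"rx":0,"ry":-0.3,"rz":0}]'; python3 v.py s21.png t21.png;python3 g.py .482 -.4297 .29 1.615
```

```text
t: 36.25
eef_pos: [0.6291, -0.0334, 0.2422]
eef_rot: [-3.138, -0.601, 1.609]
ft_force: [0.8, 0.6, 0.1]
gripper_width: 0.03
t: 36.75
eef_pos: [0.6327, -0.0917, 0.3277]
eef_rot: [3.139, -0.295, 1.609]
ft_force: [-0.1, 0.6, 0.1]
gripper_width: 0.03
[-33.08 -16.48  -6.18] [ 0.005 -0.299 -0.002]
```

View pics/t21.png

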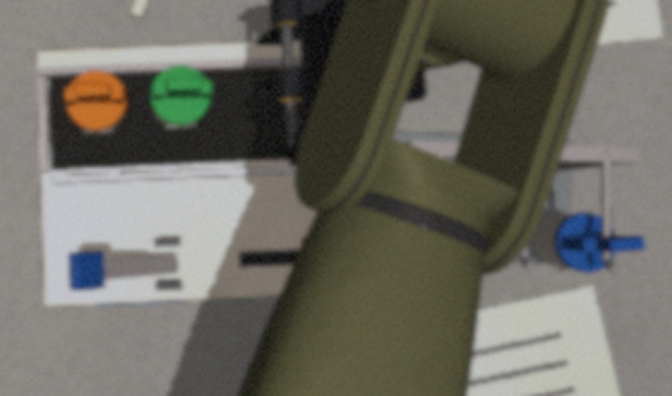

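View pics/s21.png

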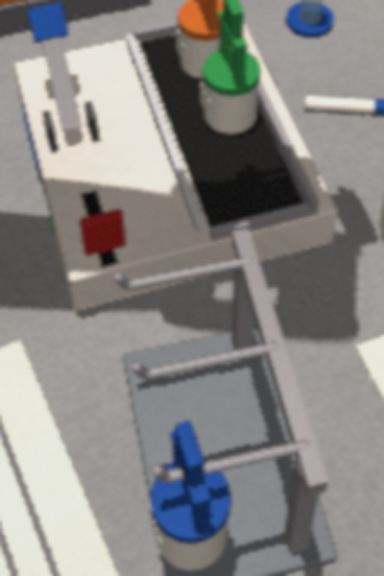

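Both placed pots stand upright. Next I level the tool and head for blue.

```bash
python3 -m crank '[{"gripper":32,"dx":0,"dy":0,"dz":0,"rx":0,"ry":-0.1,"rz":0},{"gripper":32,"dx":0,"dy":0,"dz":0,"rx":0,"ry":-0.2,"rz":0},{"gripper":32,"dx":0,"dy":0,"dz":0,"rx":0,"ry":-0.298,"rz":0},{"gripper":32,"dx":0,"dy":0,"dz":0,"rx":0,"ry":-0.298,"rz":0}]';python3 g.py .482 -.4297 .30 1.618
```

```text
t: 37.25
eef_pos: [0.6322, -0.0885, 0.326]
eef_rot: [-3.142, -0.004, 1.612]
ft_force: [-0.3, -0.6, -0.2]
gripper_width: 0.0305
[-33.48 -16.41   2.48] [-0.    -0.004 -0.006]
```

```bash
python3 -m crank '[{"gripper":32,"dx":-4.4,"dy":-2.2,"dz":0,"rx":0,"ry":0,"rz":0},{"gripper":32,"dx":-8.8,"dy":-4.4,"dz":0,"rx":0,"ry":0,"rz":0},{"gripper":32,"dx":-13.2,"dy":-6.5,"dz":0,"rx":0,"ry":0,"rz":0},{"gripper":32,"dx":-17.6,"dy":-8.6,"dz":0,"rx":0,"ry":0,"rz":0},{"gripper":32,"dx":-22,"dy":-10.8,"dz":0,"rx":0,"ry":0,"rz":0}]';python3 -m crank '[{"gripper":32,"dx":-4,"dy":-2,"dz":0,"rx":0,"ry":0,"rz":0},{"gripper":32,"dx":-8,"dy":-4,"dz":0,"rx":0,"ry":0,"rz":0},{"gripper":32,"dx":-11.5,"dy":-5.6,"dz":2,"rx":0,"ry":0,"rz":0},{"gripper":32,"dx":-11.5,"dy":-5.6,"dz":3,"rx":0,"ry":0,"rz":0},{"gripper":32,"dx":-11.5,"dy":-5.6,"dz":3,"rx":0,"ry":0,"rz":0}]';python3 -m crank '[{"gripper":32,"dx":0,"dy":0,"dz":0,"rx":0,"ry":0,"rz":0},{"gripper":32,"dx":0,"dy":0,"dz":0,"rx":0,"ry":0,"rz":0}]';python3 g.py .482 -.4297 .190 1.618;  python3 v.py s22.png t22.png
```

```text
t: 37.75
eef_pos: [0.5314, -0.3165, 0.3248]
eef_rot: [3.141, -0.006, 1.609]
ft_force: [0.7, -0.8, -1.1]
gripper_width: 0.0302
t: 38.25
eef_pos: [0.4796, -0.4317, 0.2917]
eef_rot: [-3.139, -0.008, 1.606]
ft_force: [-0.4, 0.4, 0.1]
gripper_width: 0.0302
t: 38.45
eef_pos: [0.4822, -0.4306, 0.2961]
eef_rot: [3.14, -0.002, 1.611]
ft_force: [-0.5, -0.6, 0.0]
gripper_width: 0.0304
[ 0.07 -0.03 10.61] [ 0.001 -0.002 -0.007]
```

View pics/s22.png

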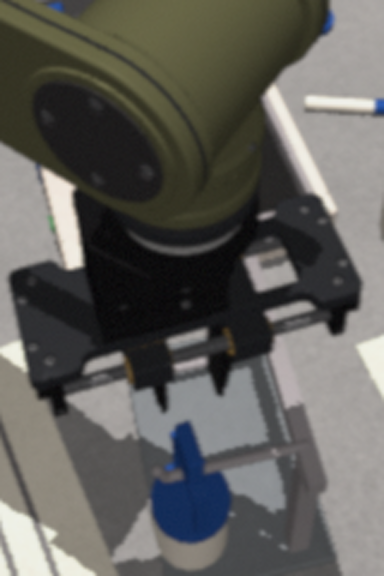

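```bash
python3 -m crank '[{"gripper":32,"dx":0,"dy":0,"dz":3,"rx":0,"ry":0,"rz":0},{"gripper":32,"dx":0,"dy":0,"dz":6,"rx":0,"ry":0,"rz":0},{"gripper":32,"dx":0,"dy":0,"dz":8.5,"rx":0,"ry":0,"rz":0},{"gripper":32,"dx":0,"dy":0,"dz":10.2,"rx":0,"ry":0,"rz":0},{"gripper":32,"dx":0,"dy":0,"dz":10.6,"rx":0,"ry":0,"rz":0}]';python3 -m crank '[{"gripper":32,"dx":0,"dy":0,"dz":0,"rx":0,"ry":0,"rz":0},{"gripper":32,"dx":0,"dy":0,"dz":0,"rx":0,"ry":0,"rz":0}]'
```

```text
t: 39.05
eef_pos: [0.4811, -0.4296, 0.1869]
eef_rot: [-3.14, -0.005, 1.611]
ft_force: [0.9, 0.5, -0.2]
gripper_width: 0.0302
t: 39.25
eef_pos: [0.4822, -0.4316, 0.191]
eef_rot: [3.14, 0.0, 1.61]
ft_force: [0.2, 0.1, 1.5]
gripper_width: 0.0303
```

```bash
python3 -m crank '[{"gripper":0,"dx":0.1,"dy":0,"dz":0,"rx":0,"ry":0,"rz":0},{"gripper":0,"dx":0.1,"dy":0,"dz":0,"rx":0,"ry":0,"rz":0},{"gripper":0,"dx":0.1,"dy":0,"dz":0,"rx":0,"ry":0,"rz":0},{"gripper":0,"dx":0.1,"dy":0,"dz":0,"rx":0,"ry":0,"rz":0}]';python3 -m crank '[{"gripper":0,"dx":0,"dy":0,"dz":-1,"rx":0,"ry":0,"rz":0},{"gripper":0,"dx":0,"dy":0,"dz":-2,"rx":0,"ry":0,"rz":0},{"gripper":0,"dx":0,"dy":0,"dz":-2.7,"rx":0,"ry":0,"rz":0},{"gripper":0,"dx":0,"dy":0,"dz":-2.7,"rx":0,"ry":0,"rz":0}]';python3 g.py .372 -.4267 .217 1.61; python3 v.py s23.png t23.png
```

```text
t: 39.65
eef_pos: [0.4816, -0.4303, 0.1899]
eef_rot: [3.141, -0.001, 1.61]
ft_force: [-0.5, 0.3, 1.1]
gripper_width: 0.012
t: 40.05
eef_pos: [0.482, -0.4307, 0.2182]
eef_rot: [3.139, 0.0, 1.61]
ft_force: [0.5, 0.2, -1.7]
gripper_width: 0.0118
[  0.83 -10.98   0.09] [ 0.002  0.    -0.   ]
```

View pics/s23.png

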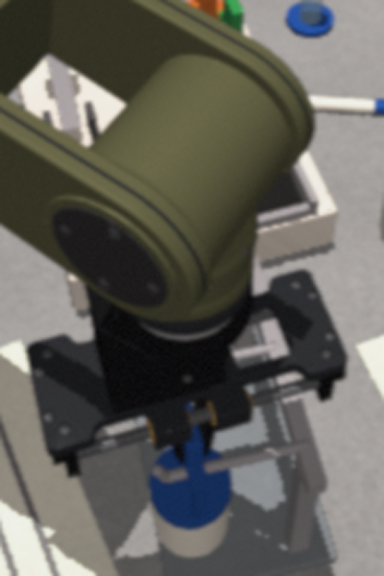

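```bash
python3 -m crank '[{"gripper":0,"dx":0.2,"dy":-2.2,"dz":0,"rx":0,"ry":0,"rz":0},{"gripper":0,"dx":0.4,"dy":-4.5,"dz":0,"rx":0,"ry":0,"rz":0},{"gripper":0,"dx":0.6,"dy":-6.8,"dz":0,"rx":0,"ry":0,"rz":0},{"gripper":0,"dx":0.7,"dy":-9,"dz":0,"rx":0,"ry":0,"rz":0},{"gripper":0,"dx":0.8,"dy":-10,"dz":0,"rx":0,"ry":0,"rz":0}]';python3 -m crank '[{"gripper":0,"dx":0,"dy":0,"dz":-3,"rx":0,"ry":0,"rz":0},{"gripper":0,"dx":0,"dy":0,"dz":-7,"rx":0,"ry":0,"rz":0},{"gripper":0,"dx":0,"dy":0,"dz":-11,"rx":0,"ry":0,"rz":0},{"gripper":0,"dx":0,"dy":0,"dz":-15,"rx":0,"ry":0,"rz":0},{"gripper":0,"dx":0,"dy":0,"dz":-16,"rx":0,"ry":0,"rz":0}]'; python3 tilt.py 100 130 s24.png; python3 g.py .6310 -.1136 .378 1.61
```

```text
t: 40.65
eef_pos: [0.3796, -0.4256, 0.2153]
eef_rot: [-3.141, -0.003, 1.609]
ft_force: [0.0, -0.4, -1.4]
gripper_width: 0.0119
t: 41.15
eef_pos: [0.3824, -0.4274, 0.3821]
eef_rot: [3.136, 0.005, 1.61]
ft_force: [-0.2, -0.3, -1.2]
gripper_width: 0.0118
lid 1067 936 ctr [ 0.3822 -0.4314  0.3176] normal [-0.005 -0.001  1.   ] tilt x,y deg [-0.3 -0. ] eef [ 0.3824 -0.4274  0.3821]
mid [ 0.3818 -0.4292]
upper handle 531 [ 0.3818 -0.4402  0.3914]
[30.37 26.08  0.29] [0.005 0.005 0.   ]
```

View pics/s24.png

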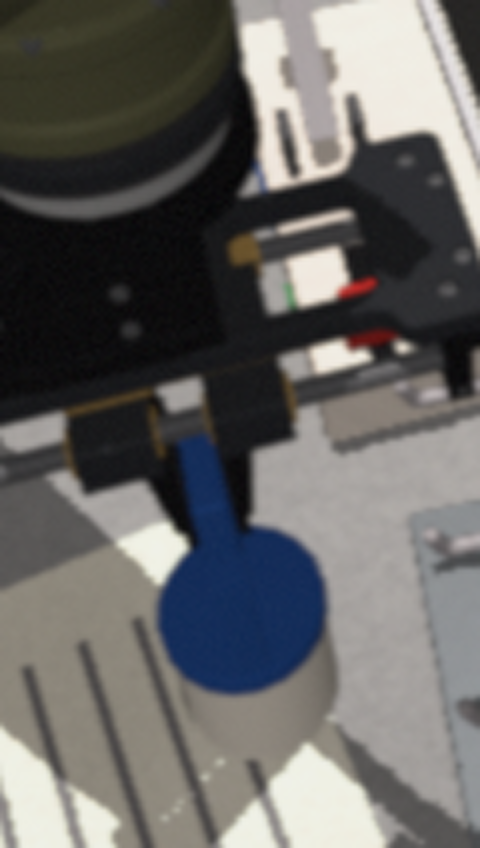

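The blue pot hangs vertical in the jaws (tilt 0°). Moving it to the platform at this height.

```bash
python3 -m crank '[{"gripper":0,"dx":3.3,"dy":2.8,"dz":0,"rx":0,"ry":0,"rz":0},{"gripper":0,"dx":6.7,"dy":5.7,"dz":0,"rx":0,"ry":0,"rz":0},{"gripper":0,"dx":10,"dy":8.6,"dz":0,"rx":0,"ry":0,"rz":0},{"gripper":0,"dx":13.3,"dy":11.4,"dz":0,"rx":0,"ry":0,"rz":0},{"gripper":0,"dx":16.7,"dy":14.3,"dz":0,"rx":0,"ry":0,"rz":0}]';python3 -m crank '[{"gripper":0,"dx":3.3,"dy":2.8,"dz":0,"rx":0,"ry":0,"rz":0},{"gripper":0,"dx":6.6,"dy":5.7,"dz":0,"rx":0,"ry":0,"rz":0},{"gripper":0,"dx":10,"dy":8.6,"dz":0,"rx":0,"ry":0,"rz":0},{"gripper":0,"dx":12.5,"dy":10.8,"dz":0,"rx":0,"ry":0,"rz":0},{"gripper":0,"dx":13.5,"dy":11.6,"dz":0,"rx":0,"ry":0,"rz":0}]';python3 -m crank '[{"gripper":0,"dx":0,"dy":0,"dz":0,"rx":0,"ry":0,"rz":0},{"gripper":0,"dx":0,"dy":0,"dz":0,"rx":0,"ry":0,"rz":0}]'; python3 g.py .6310 -.1136 .22 1.61;python3 tilt.py 100 130 s25.png
```

```text
t: 41.7
eef_pos: [0.5179, -0.2519, 0.3729]
eef_rot: [-3.138, -0.004, 1.61]
ft_force: [0.7, -0.3, -2.0]
gripper_width: 0.012
t: 42.2
eef_pos: [0.629, -0.1114, 0.3725]
eef_rot: [-3.137, -0.004, 1.613]
ft_force: [-0.0, -0.3, -2.0]
gripper_width: 0.0117
t: 42.4
eef_pos: [0.6275, -0.115, 0.375]
eef_rot: [-3.139, -0.002, 1.609]
ft_force: [0.2, -0.4, -1.1]
gripper_width: 0.0117
[ 0.09  0.4  15.5 ] [-0.003 -0.002 -0.001]
lid 494 339 ctr [ 0.6225 -0.1198  0.3106] normal [-0.007 -0.018  1.   ] tilt x,y deg [-0.4 -1. ] eef [ 0.6275 -0.115   0.375 ]
mid [ 0.6249 -0.1178]
upper handle 303 [ 0.6252 -0.1277  0.3829]
```

```bash
python3 -m crank '[{"gripper":0,"dx":0.1,"dy":0.3,"dz":4,"rx":0,"ry":0,"rz":0},{"gripper":0,"dx":0.1,"dy":0.3,"dz":8,"rx":0,"ry":0,"rz":0},{"gripper":0,"dx":0.1,"dy":0.3,"dz":12,"rx":0,"ry":0,"rz":0},{"gripper":0,"dx":0.1,"dy":0.3,"dz":15,"rx":0,"ry":0,"rz":0},{"gripper":0,"dx":0.1,"dy":0.3,"dz":15.5,"rx":0,"ry":0,"rz":0}]'; python3 -m crank '[{"gripper":0,"dx":0,"dy":0,"dz":0,"rx":0,"ry":0,"rz":0},{"gripper":0,"dx":0,"dy":0,"dz":0,"rx":0,"ry":0,"rz":0}]';python3 tilt.py 100 130 s26.png
```

```text
t: 42.95
eef_pos: [0.6276, -0.1138, 0.2161]
eef_rot: [-3.133, -0.004, 1.608]
ft_force: [-0.7, 0.4, -1.8]
gripper_width: 0.0117
t: 43.15
eef_pos: [0.6321, -0.114, 0.2245]
eef_rot: [3.138, -0.001, 1.609]
ft_force: [-0.3, -0.3, -1.0]
gripper_width: 0.0121
lid 385 276 ctr [ 0.6271 -0.1176  0.16  ] normal [-0.007  0.005  1.   ] tilt x,y deg [-0.4  0.3] eef [ 0.6321 -0.114   0.2245]
mid [ 0.6302 -0.1159]
upper handle 228 [ 0.63   -0.1283  0.2358]
```

Lid at .160; it should stand at .137. Lowering 20 mm, then in small steps.

```bash
python3 -m crank '[{"gripper":0,"dx":0,"dy":0,"dz":0.8,"rx":0,"ry":0,"rz":0},{"gripper":0,"dx":0,"dy":0,"dz":1.5,"rx":0,"ry":0,"rz":0},{"gripper":0,"dx":0,"dy":0,"dz":1.9,"rx":0,"ry":0,"rz":0},{"gripper":0,"dx":0,"dy":0,"dz":1.9,"rx":0,"ry":0,"rz":0}]'; python3 -m crank '[{"gripper":0,"dx":0,"dy":0,"dz":0.1,"rx":0,"ry":0,"rz":0},{"gripper":0,"dx":0,"dy":0,"dz":0.2,"rx":0,"ry":0,"rz":0},{"gripper":0,"dx":0,"dy":0,"dz":0.2,"rx":0,"ry":0,"rz":0}]'
```

```text
t: 43.6
eef_pos: [0.6308, -0.1127, 0.2018]
eef_rot: [-3.14, -0.002, 1.61]
ft_force: [-0.3, -0.7, -1.7]
gripper_width: 0.0115
t: 43.9
eef_pos: [0.6313, -0.1129, 0.2012]
eef_rot: [3.141, -0.002, 1.61]
ft_force: [-0.2, -0.2, 0.7]
gripper_width: 0.012
```

Contact. Releasing and backing out.

```bash
python3 -m crank '[{"gripper":15,"dx":0,"dy":0,"dz":0,"rx":0,"ry":0,"rz":0},{"gripper":32,"dx":0,"dy":0,"dz":0,"rx":0,"ry":0,"rz":0},{"gripper":32,"dx":0,"dy":0,"dz":0,"rx":0,"ry":0,"rz":0},{"gripper":32,"dx":0,"dy":0,"dz":-1.5,"rx":0,"ry":0,"rz":0},{"gripper":32,"dx":0,"dy":0,"dz":-5,"rx":0,"ry":0,"rz":0}]';python3 -m crank '[{"gripper":0,"dx":0,"dy":0,"dz":-5,"rx":0,"ry":0,"rz":0},{"gripper":0,"dx":0,"dy":0,"dz":-7,"rx":0,"ry":0,"rz":0},{"gripper":0,"dx":0,"dy":-5,"dz":-7,"rx":0,"ry":0,"rz":0},{"gripper":0,"dx":0,"dy":-10,"dz":-7,"rx":0,"ry":0,"rz":0},{"gripper":0,"dx":0,"dy":-15,"dz":-7,"rx":0,"ry":0,"rz":0}]'; python3 v.py s27.png t27.png;python3 g.py .455 .07 .26 3.18
```

```text
t: 44.4
eef_pos: [0.6292, -0.1125, 0.2477]
eef_rot: [-3.135, -0.004, 1.61]
ft_force: [-0.8, -1.0, -0.4]
gripper_width: 0.0299
t: 44.9
eef_pos: [0.48, -0.119, 0.3219]
eef_rot: [3.14, -0.001, 1.61]
ft_force: [0.2, -0.7, 0.8]
gripper_width: 0.001
[18.93 -1.49  6.19] [ 1.000e-03 -0.000e+00 -1.572e+00]
```

View pics/s27.png

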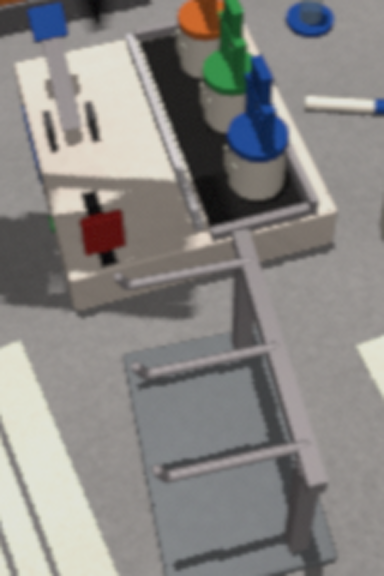

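All three pots stand upright at (203,40), (229,90) and (257,160). The lever is next.

```bash
python3 -m crank '[{"gripper":0,"dx":4,"dy":-0.3,"dz":0,"rx":0,"ry":0,"rz":-0.14},{"gripper":0,"dx":8,"dy":-0.6,"dz":0,"rx":0,"ry":0,"rz":-0.28},{"gripper":0,"dx":12,"dy":-0.9,"dz":0,"rx":0,"ry":0,"rz":-0.42},{"gripper":0,"dx":15,"dy":-1.2,"dz":0,"rx":0,"ry":0,"rz":-0.56},{"gripper":0,"dx":19,"dy":-1.5,"dz":0,"rx":0,"ry":0,"rz":-0.7}]';python3 -m crank '[{"gripper":0,"dx":0,"dy":0,"dz":0,"rx":0,"ry":0,"rz":-0.14},{"gripper":0,"dx":0,"dy":0,"dz":0,"rx":0,"ry":0,"rz":-0.28},{"gripper":0,"dx":0,"dy":0,"dz":0,"rx":0,"ry":0,"rz":-0.42},{"gripper":0,"dx":0,"dy":0,"dz":0,"rx":0,"ry":0,"rz":-0.56},{"gripper":0,"dx":0,"dy":0,"dz":0,"rx":0,"ry":0,"rz":-0.7}]';python3 g.py .4587 .0676 .2 3.18
python3 - <<'E'
from h import *
o=np.array((.5576,-.0285));a=np.deg2rad(2.3);M=np.array([[np.cos(a),-np.sin(a)],[np.sin(a),np.cos(a)]])
for n in("top","side"):
    c=camera(n);W=cloud(c);H=hsv(c);h,s=H[...,0],H[...,1];x,y,z=W[...,0],W[...,1],W[...,2]
    for nm,lo,hi in(("o",4,16),("g",50,85),("b",100,130)):
        m=(z>.132)&(z<.142)&(x>.57)&(x<.68)&(abs(y+.03)<.16)&(h>lo)&(h<hi)&(s>110)
        q=W[m][:,:2].astype(np.float32)
        if len(q)<30: print(n,nm,len(q));continue
        cc,r=cv2.minEnclosingCircle(q);print(n,nm,np.round(cc,4),round(r,4),"local",((np.array(cc)-o)@M).round(4))
E
```

```text
t: 45.5
eef_pos: [0.4592, 0.0714, 0.3226]
eef_rot: [3.139, 0.0, 2.315]
ft_force: [0.8, 0.0, 0.4]
gripper_width: 0.0003
t: 46.0
eef_pos: [0.4595, 0.0705, 0.3224]
eef_rot: [3.139, 0.001, 3.016]
ft_force: [0.5, -0.7, -0.2]
gripper_width: 0.0003
[ 0.06 -0.33 12.24] [ 0.002  0.002 -0.164]
top o [0.6257 0.0608] 0.0299 local [0.0717 0.0865]
top g [ 0.6306 -0.0228] 0.0298 local [0.0732 0.0028]
top b [ 0.6316 -0.1128] 0.0297 local [ 0.0705 -0.0872]
side o [0.6225 0.059 ] 0.0295 local [0.0684 0.0848]
side g [ 0.628  -0.0252] 0.0295 local [0.0705 0.0004]
side b [ 0.6279 -0.1157] 0.0293 local [ 0.0667 -0.09  ]
```

```bash
python3 -m crank '[{"gripper":0,"dx":0,"dy":-0.3,"dz":3,"rx":0,"ry":0,"rz":-0.14},{"gripper":0,"dx":0,"dy":-0.3,"dz":7,"rx":0,"ry":0,"rz":-0.164},{"gripper":0,"dx":0,"dy":-0.3,"dz":11,"rx":0,"ry":0,"rz":-0.164},{"gripper":0,"dx":0,"dy":-0.3,"dz":12.5,"rx":0,"ry":0,"rz":-0.164},{"gripper":0,"dx":0,"dy":-0.3,"dz":12.5,"rx":0,"ry":0,"rz":-0.164}]';python3 g.py .4587 .0676 .175 3.18;python3 - <<'E'
from h import *
c=camera("side");snap(c,"s28.png",(180,100,340,260),4)
E
```

```text
t: 46.6
eef_pos: [0.4573, 0.0676, 0.194]
eef_rot: [3.14, -0.005, -3.111]
ft_force: [-0.0, -0.1, -0.2]
gripper_width: 0.0006
[-0.15 -0.    1.9 ] [ 0.002 -0.004 -0.008]
```

View pics/s28.png

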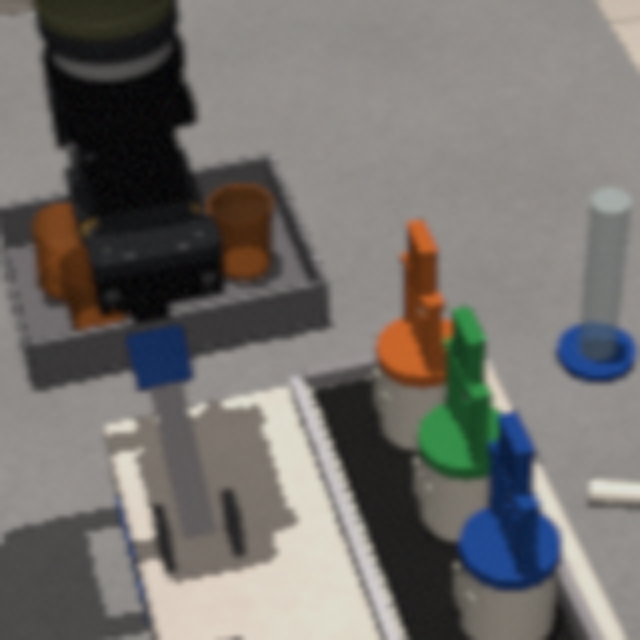

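The closed fingers sit over the blue pad (160,350). Pressing along the arc in small steps.

```bash
python3 -m crank '[{"gripper":0,"dx":0,"dy":0,"dz":1,"rx":0,"ry":0,"rz":0},{"gripper":0,"dx":0,"dy":0.1,"dz":2,"rx":0,"ry":0,"rz":0},{"gripper":0,"dx":0,"dy":0.3,"dz":3,"rx":0,"ry":0,"rz":0},{"gripper":0,"dx":0,"dy":0.6,"dz":4,"rx":0,"ry":0,"rz":0},{"gripper":0,"dx":0,"dy":0.9,"dz":5,"rx":0,"ry":0,"rz":0}]';python3 -m crank '[{"gripper":0,"dx":0,"dy":0.3,"dz":1,"rx":0,"ry":0,"rz":0},{"gripper":0,"dx":0,"dy":0.5,"dz":2,"rx":0,"ry":0,"rz":0},{"gripper":0,"dx":0,"dy":0.8,"dz":3,"rx":0,"ry":0,"rz":0},{"gripper":0,"dx":0,"dy":0.9,"dz":3.5,"rx":0,"ry":0,"rz":0}]'; python3 -m crank '[{"gripper":0,"dx":0,"dy":0,"dz":0.3,"rx":0,"ry":0,"rz":0},{"gripper":0,"dx":0,"dy":0,"dz":0.5,"rx":0,"ry":0,"rz":0},{"gripper":0,"dx":0,"dy":0,"dz":0.5,"rx":0,"ry":0,"rz":0}]'
python3 v.py s29.png t29.png
python3 - <<'E'
from h import *
c=camera("side");snap(c,"s30.png",(180,100,340,260),4)
E
```

```text
t: 47.15
eef_pos: [0.4603, 0.0773, 0.1488]
eef_rot: [3.138, 0.005, -3.11]
ft_force: [-1.9, 1.3, 13.2]
gripper_width: 0.0004
t: 47.55
eef_pos: [0.4582, 0.0862, 0.1109]
eef_rot: [3.139, 0.001, -3.109]
ft_force: [-0.4, 0.5, 0.3]
gripper_width: 0.0004
t: 47.85
eef_pos: [0.4574, 0.0855, 0.1054]
eef_rot: [3.14, -0.001, -3.11]
ft_force: [-0.5, -0.6, 0.4]
gripper_width: 0.0006
```

View pics/s30.png

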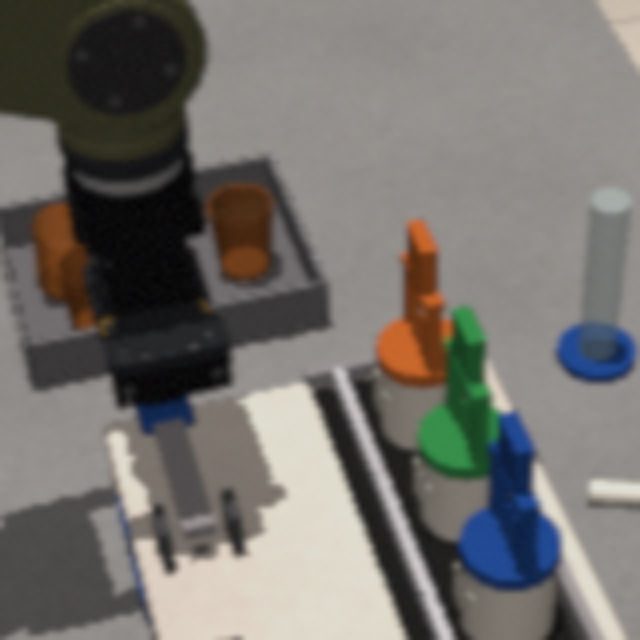

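The force went from 13 N to about 0, the rail has moved across, and the pots stand. I lift off and verify.

```bash
python3 -m crank '[{"gripper":0,"dx":0,"dy":0,"dz":-3,"rx":0,"ry":0,"rz":0},{"gripper":0,"dx":0,"dy":0,"dz":-7,"rx":0,"ry":0,"rz":0},{"gripper":0,"dx":0,"dy":0,"dz":-11,"rx":0,"ry":0,"rz":0},{"gripper":0,"dx":0,"dy":0,"dz":-13,"rx":0,"ry":0,"rz":0},{"gripper":0,"dx":0,"dy":0,"dz":-13,"rx":0,"ry":0,"rz":0}]'
python3 - <<'E'
from h import *
o=np.array((.5576,-.0285));a=np.deg2rad(2.3);M=np.array([[np.cos(a),-np.sin(a)],[np.sin(a),np.cos(a)]])
for n in("side","top"):
    c=camera(n);W=cloud(c);H=hsv(c);h,s=H[...,0],H[...,1];x,y,z=W[...,0],W[...,1],W[...,2]
    m=(z>.07)&(z<.2)&(x>.42)&(x<.5)&(y>.02)&(y<.15)&(h>100)&(h<130)&(s>120)
    q=W[m]
    if len(q):print(n,"pad",len(q),np.percentile(q,[3,50,97],axis=0).round(3).tolist())
    m=((h<5)|(h>174))&(s>150)&(z>.07)&(z<.125)&(x>.42)&(x<.52)&(y<-.08)
    q=W[m]
    if len(q):print(n,"paddle",len(q),np.percentile(q,[3,50,97],axis=0).round(4).tolist())
    L=(W[...,:2]-o)@M;k=(abs(L[...,1]-.045)<.012)&(L[...,0]>-.02)&(L[...,0]<.06)&(z>.079)&(z<.09);print("rail x",np.percentile(L[k][:,0],[5,95]).round(4) if k.any() else None)
    snap(c,n+"31.png",(180,100,340,300) if n=="side" else (220,165,380,300),3)
E
python3 g.py .4664 -.21 .2 3.18
```

```text
t: 48.5
eef_pos: [0.4601, 0.0855, 0.2407]
eef_rot: [3.139, 0.008, -3.109]
ft_force: [1.0, -0.1, -0.7]
gripper_width: 0.0007
side pad 103 [[0.442, 0.074, 0.093], [0.456, 0.089, 0.097], [0.47, 0.105, 0.099]]
side paddle 223 [[0.4503, -0.1637, 0.0725], [0.4657, -0.1614, 0.1011], [0.4819, -0.1551, 0.1173]]
rail x [0.0216 0.0288]
top paddle 63 [[0.4543, -0.1593, 0.088], [0.4686, -0.1542, 0.1153], [0.4832, -0.1508, 0.1196]]
rail x [0.0231 0.0306]
[  0.09 -29.56   3.52] [ 0.002  0.    -0.006]
```

View pics/side31.png

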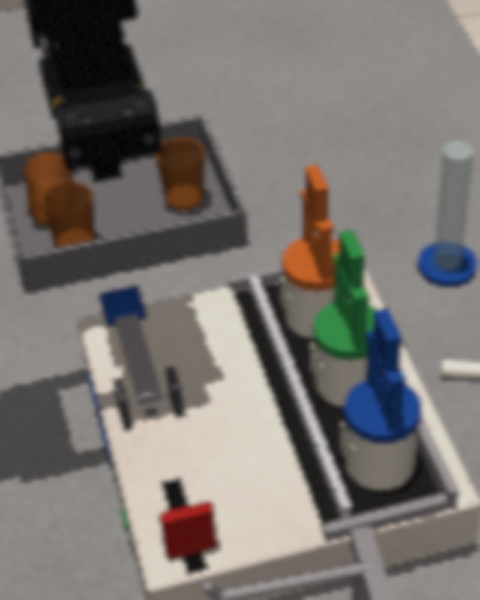

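The lever stays down by itself (pad top at z≈.097, level), with the rail face at about 30 mm local. For the slide I turn the jaws along x, so the gripper body stays clear of the rack.

```bash
python3 -m crank '[{"gripper":0,"dx":0,"dy":-5,"dz":0,"rx":0,"ry":0,"rz":0.14},{"gripper":0,"dx":0,"dy":-10,"dz":0,"rx":0,"ry":0,"rz":0.28},{"gripper":0,"dx":0,"dy":-15,"dz":0,"rx":0,"ry":0,"rz":0.42},{"gripper":0,"dx":0,"dy":-20,"dz":0,"rx":0,"ry":0,"rz":0.56},{"gripper":0,"dx":0,"dy":-25,"dz":0,"rx":0,"ry":0,"rz":0.7}]';python3 -m crank '[{"gripper":0,"dx":0,"dy":0,"dz":0,"rx":0,"ry":0,"rz":0.14},{"gripper":0,"dx":0,"dy":0,"dz":0,"rx":0,"ry":0,"rz":0.28},{"gripper":0,"dx":0,"dy":0,"dz":0,"rx":0,"ry":0,"rz":0.42},{"gripper":0,"dx":0,"dy":0,"dz":0,"rx":0,"ry":0,"rz":0.56},{"gripper":0,"dx":0,"dy":0,"dz":0,"rx":0,"ry":0,"rz":0.7}]';python3 g.py .4675 -.187 .16 1.61
```

```text
t: 49.1
eef_pos: [0.4645, -0.1658, 0.2329]
eef_rot: [3.141, -0.005, 2.468]
ft_force: [1.3, -0.5, 0.4]
gripper_width: 0.0004
t: 49.6
eef_pos: [0.4647, -0.164, 0.2325]
eef_rot: [-3.138, -0.005, 1.768]
ft_force: [0.3, 0.5, 0.2]
gripper_width: 0.0004
[-2.35 -0.15  7.24] [-0.004 -0.005  0.158]
```

```bash
python3 -m crank '[{"gripper":0,"dx":-1,"dy":-0.1,"dz":0,"rx":0,"ry":0,"rz":0.14},{"gripper":0,"dx":-2.35,"dy":-0.1,"dz":0,"rx":0,"ry":0,"rz":0.158},{"gripper":0,"dx":-2.35,"dy":-0.1,"dz":4,"rx":0,"ry":0,"rz":0.158},{"gripper":0,"dx":-2.35,"dy":-0.1,"dz":7,"rx":0,"ry":0,"rz":0.158},{"gripper":0,"dx":-2.35,"dy":-0.1,"dz":7,"rx":0,"ry":0,"rz":0.158}]';python3 -m crank '[{"gripper":0,"dx":0,"dy":0,"dz":0,"rx":0,"ry":0,"rz":0}]';python3 g.py .4675 -.187 .092 1.61;python3 - <<'E'
from h import *
c=camera("side");snap(c,"s32.png",(180,180,340,340),4)
E
```

```text
t: 50.1
eef_pos: [0.4659, -0.1861, 0.1588]
eef_rot: [-3.131, -0.008, 1.617]
ft_force: [-0.6, 0.7, -0.5]
gripper_width: 0.0006
t: 50.2
eef_pos: [0.4691, -0.1875, 0.1645]
eef_rot: [-3.139, -0.003, 1.617]
ft_force: [0.8, -0.2, 0.3]
gripper_width: 0.0003
[ 0.03 -0.14  7.25] [-0.002 -0.003  0.007]
```

View pics/s32.png

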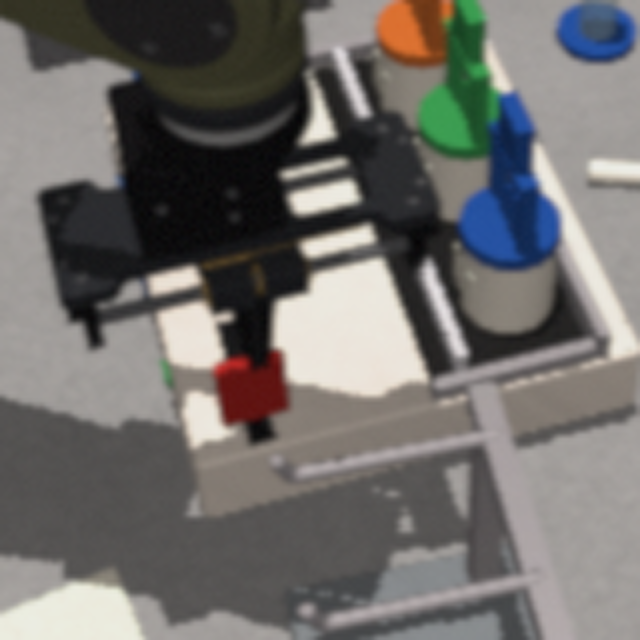

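Run:
```python
from h import *
c=camera("side")
for p in((.4675,-.187,.164),(.4675,-.16,.116),(.4675,-.177,.092),(.4675,-.16,.07)):
    u,v=proj(c,p);print(p,(u-180)*4,(v-180)*4)
```

```text
(0.4675, -0.187, 0.164) 253.24406408641096 349.82527722148893
(0.4675, -0.16, 0.116) 249.8451002363255 363.82615045724515
(0.4675, -0.177, 0.092) 258.90341169922897 413.97098077345663
(0.4675, -0.16, 0.07) 255.65918986292843 412.01396807060974
```

Consistent: the fingertip projects just above the paddle top. Descending in front of the paddle.

```bash
python3 -m crank '[{"gripper":0,"dx":0,"dy":-0.1,"dz":2,"rx":0,"ry":0,"rz":0},{"gripper":0,"dx":0,"dy":-0.1,"dz":4,"rx":0,"ry":0,"rz":0},{"gripper":0,"dx":0,"dy":-0.1,"dz":6,"rx":0,"ry":0,"rz":0},{"gripper":0,"dx":0,"dy":-0.1,"dz":7,"rx":0,"ry":0,"rz":0},{"gripper":0,"dx":0,"dy":-0.1,"dz":7,"rx":0,"ry":0,"rz":0}]';python3 -m crank '[{"gripper":0,"dx":0.5,"dy":0,"dz":0,"rx":0,"ry":0,"rz":0},{"gripper":0,"dx":1,"dy":0,"dz":0,"rx":0,"ry":0,"rz":0},{"gripper":0,"dx":1.8,"dy":-0.05,"dz":0,"rx":0,"ry":0,"rz":0}]'
python3 - <<'E'
from h import *
c=camera("side");snap(c,"s33.png",(180,180,340,340),4)
E
```

```text
t: 50.8
eef_pos: [0.4685, -0.1873, 0.0953]
eef_rot: [-3.141, -0.002, 1.616]
ft_force: [-0.1, 1.4, -0.2]
gripper_width: 0.001
t: 51.1
eef_pos: [0.4686, -0.1698, 0.0971]
eef_rot: [3.139, 0.0, 1.616]
ft_force: [1.8, -2.3, 0.1]
gripper_width: 0.0003
```

View pics/s33.png

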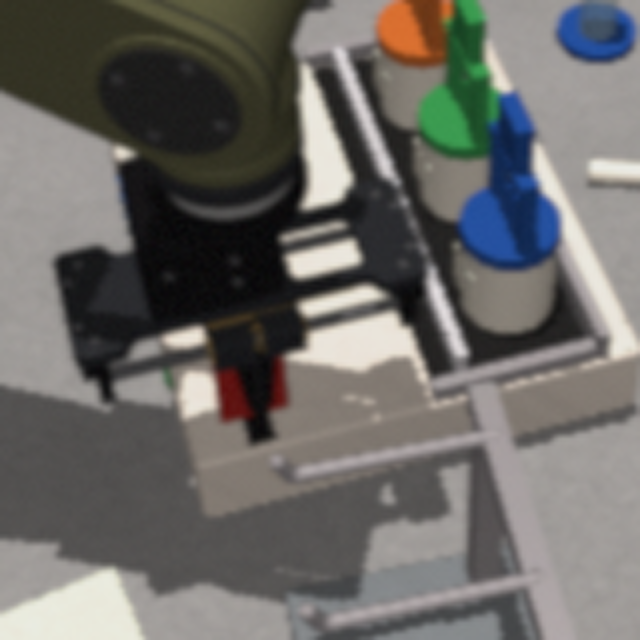

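In contact with the paddle's front (-2.3 N). Pushing.

```bash
python3 -m crank '[{"gripper":0,"dx":1,"dy":-0.03,"dz":0,"rx":0,"ry":0,"rz":0},{"gripper":0,"dx":2,"dy":-0.03,"dz":0,"rx":0,"ry":0,"rz":0},{"gripper":0,"dx":3,"dy":-0.03,"dz":0,"rx":0,"ry":0,"rz":0},{"gripper":0,"dx":3.8,"dy":-0.03,"dz":0,"rx":0,"ry":0,"rz":0},{"gripper":0,"dx":3.8,"dy":-0.03,"dz":0,"rx":0,"ry":0,"rz":0}]';python3 -m crank '[{"gripper":0,"dx":0.4,"dy":0,"dz":0,"rx":0,"ry":0,"rz":0},{"gripper":0,"dx":0.6,"dy":0,"dz":0,"rx":0,"ry":0,"rz":0},{"gripper":0,"dx":0.6,"dy":0,"dz":0,"rx":0,"ry":0,"rz":0}]'
```

```text
t: 51.65
eef_pos: [0.4669, -0.1328, 0.0971]
eef_rot: [3.137, 0.004, 1.617]
ft_force: [2.5, -9.4, -1.0]
gripper_width: 0.0003
t: 51.95
eef_pos: [0.4668, -0.128, 0.0971]
eef_rot: [3.137, 0.006, 1.617]
ft_force: [3.5, -11.1, -0.6]
gripper_width: 0.0003
```

```bash
python3 -m crank '[{"gripper":0,"dx":0.2,"dy":0,"dz":0,"rx":0,"ry":0,"rz":0},{"gripper":0,"dx":0.4,"dy":0,"dz":0,"rx":0,"ry":0,"rz":0},{"gripper":0,"dx":0.4,"dy":0,"dz":0,"rx":0,"ry":0,"rz":0}]'
```

```text
t: 52.25
eef_pos: [0.4668, -0.1276, 0.0973]
eef_rot: [3.137, 0.014, 1.618]
ft_force: [3.2, -24.3, -4.4]
gripper_width: 0.0005
```

It has hit the end stop: force jumped to 24 N with no further travel. Retreating so it springs back.

```bash
python3 -m crank '[{"gripper":0,"dx":-1.5,"dy":0,"dz":0,"rx":0,"ry":0,"rz":0},{"gripper":0,"dx":-3,"dy":0,"dz":0,"rx":0,"ry":0,"rz":0},{"gripper":0,"dx":-4.5,"dy":0,"dz":0,"rx":0,"ry":0,"rz":0},{"gripper":0,"dx":-6,"dy":0,"dz":0,"rx":0,"ry":0,"rz":0},{"gripper":0,"dx":-6.2,"dy":0,"dz":0,"rx":0,"ry":0,"rz":0}]';python3 -m crank '[{"gripper":0,"dx":0,"dy":0,"dz":-3,"rx":0,"ry":0,"rz":0},{"gripper":0,"dx":0,"dy":0,"dz":-7,"rx":0,"ry":0,"rz":0},{"gripper":0,"dx":0,"dy":0,"dz":-11,"rx":0,"ry":0,"rz":0},{"gripper":0,"dx":0,"dy":-4,"dz":-14,"rx":0,"ry":0,"rz":0},{"gripper":0,"dx":0,"dy":-8,"dz":-16,"rx":0,"ry":0,"rz":0}]'
python3 -m crank '[{"gripper":0,"dx":0,"dy":-4,"dz":0,"rx":0,"ry":0,"rz":0},{"gripper":0,"dx":0,"dy":-5,"dz":0,"rx":0,"ry":0,"rz":0},{"gripper":0,"dx":0,"dy":-5,"dz":0,"rx":0,"ry":0,"rz":0},{"gripper":0,"dx":0,"dy":-5,"dz":0,"rx":0,"ry":0,"rz":0},{"gripper":0,"dx":0,"dy":-5,"dz":0,"rx":0,"ry":0,"rz":0}]'
python3 - <<'E'
from h import *
for n in("side","top"):
    c=camera(n);W=cloud(c);H=hsv(c);h,s=H[...,0],H[...,1];x,y,z=W[...,0],W[...,1],W[...,2]
    m=(z>.07)&(z<.2)&(x>.42)&(x<.5)&(y>.02)&(y<.15)&(h>100)&(h<130)&(s>120)
    q=W[m]
    if len(q):print(n,"pad",np.median(q,0).round(4))
    m=((h<5)|(h>174))&(s>150)&(z>.07)&(z<.125)&(x>.42)&(x<.52)&(y<-.05)
    q=W[m]
    if len(q):print(n,"paddle",np.median(q,0).round(4))
    for nm,lo,hi in(("o",4,16),("g",50,85),("b",100,130)):
        m=(z>.132)&(z<.142)&(x>.57)&(x<.68)&(abs(y+.03)<.16)&(h>lo)&(h<hi)&(s>110)
        q=W[m][:,:2].astype(np.float32)
        if len(q)>30:print(n,nm,np.round(cv2.minEnclosingCircle(q)[0],4))
    snap(c,n+"34.png")
E
```

```text
t: 52.75
eef_pos: [0.4673, -0.1839, 0.0953]
eef_rot: [-3.14, -0.003, 1.614]
ft_force: [1.1, -0.1, 0.5]
gripper_width: 0.0003
t: 53.25
eef_pos: [0.3874, -0.1865, 0.2575]
eef_rot: [3.141, -0.002, 1.618]
ft_force: [0.9, -0.1, 0.4]
gripper_width: 0.0002
t: 53.75
eef_pos: [0.3384, -0.1892, 0.2548]
eef_rot: [-3.141, -0.003, 1.617]
ft_force: [-0.4, 0.2, -0.5]
gripper_width: 0.0002
side pad [0.4556 0.0915 0.0967]
side paddle [ 0.4658 -0.1613  0.0997]
side o [0.6227 0.0582]
side g [ 0.6292 -0.025 ]
side b [ 0.6289 -0.1149]
top pad [0.4594 0.0914 0.097 ]
top paddle [ 0.4687 -0.1543  0.1161]
top o [0.6256 0.0608]
top g [ 0.6308 -0.0228]
top b [ 0.6318 -0.1133]
```

View pics/side34.png

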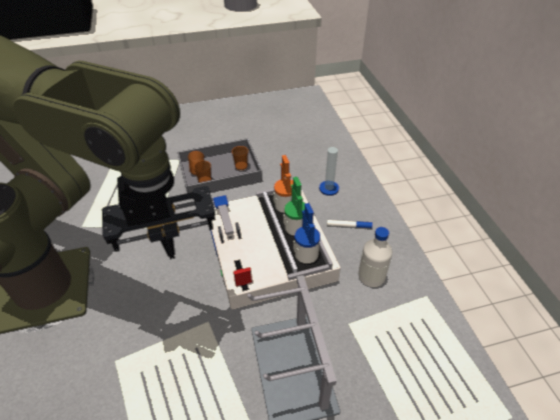

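View pics/top34.png

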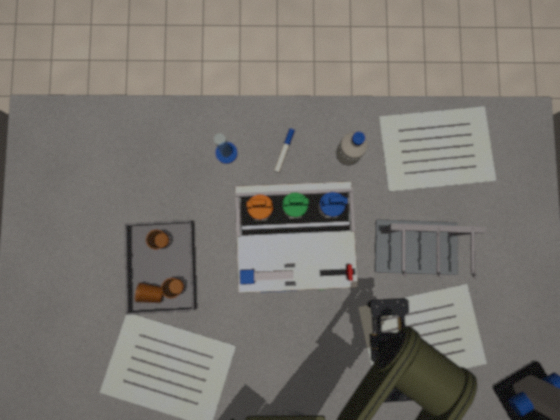

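The final pictures show the three pots upright at top (260,207), (295,205) and (332,204), with the lever level and the slide back at rest. All three beakers are in the tray, and the bystanders look unmoved. Handing in.

```bash
python3 -c "
from cell import *
print(job_done(), read_state()['t'])"
```

```text
the job is handed in; nothing more can be done
the job is handed in; nothing more can be done
```

The job is done and handed in, at about 54 s of the 210 s allowed. All three beakers went into the tray, and all three pots were stood on the platform between the rail and the fence. I then pressed the lever down until it stayed down, and pushed the slide against its end stop. The push showed 24 N with no further travel, and the slide sprang back when released.

**Last checks:**
- **Pots:** all three are upright, with lid centres about 70 mm ahead of the shaker's centre.
- **Lever:** the pad top is at z ≈ 0.097 m, which is level, and it held after I lifted off.
- **Slide:** the paddle is back at its starting position.
- **Wash bottle, cylinder and marker:** they look unmoved in the final pictures. I did not measure them again.

**What did not go cleanly:**
- **Beaker2:** it lies on its side in the tray, wholly inside and at rest. Beaker1 had been knocked under the spot where I lowered it, and the contact showed about 20 N at the wrist. I did not right it.
- **Green pot:** it clipped the empty orange hook on the way over and swung about 29° in the jaws. I turned it upright again before setting it down.
- **Camera readings:** the two cameras disagreed by 2–3 mm throughout. That is within what the placing allowed.

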